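Seat a microscope lens tube in its V-block alignment fixture

TASK

Take the lens tube out of its grey storage rest and lay it in the two V-blocks of the alignment fixture with its tapered nose towards the back stop. Slide it along the Vs under the sprung roller until it bears firmly on the back stop, but press gently and do not ram the stop. Let go and leave it lying in both Vs against the stop, with the things around it undisturbed.

Things in the scene. Friction and masses are not known exactly. Their poses are not given: they have to be found in the camera images.
- tube_center (a point): centre of the lens tube, on its axis. Loose black cylinder 30 mm in diameter, 140 mm long, 0.15 to 0.31 kg, with flush bright bands; starts in the rest. One end, the nose, is a bright 12 mm long taper from 30 down to 18 mm diameter with a flat face. x axis: along the tube, to the nose; the tube may be rolled about it, so its y and z mean nothing.
- tube_nose (a point): centre of the flat nose end of the tube, 70 mm from tube_center along the tube's +x
- tube_rear (a point): centre of the tube's flat rear end, 70 mm from tube_center along its -x. In the Vs it stands clear behind the front V-block (4 mm when seated, 32 mm at the lay point), so shut fingers can push on it from above; held in the middle, the tube jams in the Vs if it is pressed down or sideways.
- tube: the lens tube described under tube_center (origin on its surface, 15 mm off the axis; use tube_center)
- rest_mid (a point): middle of the storage rest, on the axis of the stored tube, 45 mm above the bench (the tube's centre is within 6 mm of it along x). Fixed grey plastic stand 150 x 74 mm; x axis along the tube. Two notched supports, 41 mm high, 60 mm wide, 44 to 62 mm either side of the middle; between them 88 mm is free for fingers, over a 10 mm thick base.
- seat (a point): where the tube's centre must finally lie in the fixed alignment fixture: on the axis of the Vs, 45 mm above the bench. x axis: along the Vs to the back stop (push direction), y left, z up. Base 200 x 90 mm, 10 mm thick. Front V-block x = -66 to -48 mm, back V-block x = 26 to 70 mm: 90-degree Vs open upwards with slick white plastic faces, 60 mm wide, 41 mm high.
- gap_mid (a point): middle of the free gap between the two V-blocks, on the axis of the Vs, 11 mm before the seat; axes as seat. 74 mm long along x, and free down to the base 35 mm below: fingers can hold the tube's middle here while laying and sliding it.
- lay (a point): where to lay the tube's centre first: on the V axis, 28 mm before the seat; axes as seat. There the tube rests in both Vs and its nose stays clear of the roller. Slid on along x, the nose meets the roller after about 14 mm, has lifted it fully after about 24 mm, and meets the stop after 28 mm.
- roller_low (a point): underside of the sprung roller hanging free, 11 mm above the V axis, 54 mm beyond the seat; axes as seat. 12 mm plastic roller on a vertical plunger in an arch (posts at y = +-35 mm, arch top 59 mm, knob 81 mm above the V axis). The tube can only be slid under it: the push rises to 9 to 14 N while the taper lifts it (not yet the stop), falls to 5 to 9 N, and rises again at the stop.
- stop: fixed, rigid back stop: a steel anvil pin 14 mm in diameter on a bracket behind the back V. Origin: centre of its flat face, on the V axis, 70 mm beyond the seat; x axis: the push direction. The nose bears on this face. To seat the tube press on the stop with about 5 to 10 N, over and above the sliding resistance, for half a second; it is spoilt above 20 N.
- flank_left: the left (+y) 45-degree white plastic faces of both V-blocks, one rigid piece with the fixture; origin under the seat, on the bench
- flank_right: the right (-y) 45-degree white plastic faces of both V-blocks; origin as for flank_left
- plunger (a joint): lift of the sprung roller in m: 0 hanging free, 0.004 when it stands on the full diameter of a seated tube, 0.009 at most. The roller presses down with about 4 to 6 N.
- flask: bystander: clear capped bottle, 56 mm in diameter, 110 mm high, loose; origin under its centre
- eyepiece: bystander: short black eyepiece standing on end, 34 mm in diameter, 52 mm high, loose; origin under its centre
- dish: bystander: closed culture dish, 60 mm in diameter, 16 mm high, loose; origin under its centre

How it is judged (in metres and radians):
On the way:
1. the tube lies on both flanks of the Vs, nose under the lifted roller, and is pressed on the back stop with more than 3 N for 0.3 s (contact force between tube and stop above 3 N and contact force between tube and flank_left above 0.2 N and contact force between tube and flank_right above 0.2 N and value of joint plunger above 0.002 m), for 0.3 s.
At the end, for the whole second after the job is handed in: The tube rests released in the Vs, bearing on both flanks (over 0.2 N each), its nose within 1.5 mm of the back stop, its centre within 3 mm of the seat and its axis within 0.03 rad of the V axis, the roller standing on it (lifted over 2 mm), at rest (below 10 mm/s) (x of tube_nose in the frame of stop above -0.0015 m and distance between tube_center and seat below 0.003 m and angle between the x axis of tube_center and the x axis of seat, either way round below 0.03 rad and contact force between tube and flank_left above 0.2 N and contact force between tube and flank_right above 0.2 N and value of joint plunger above 0.002 m and linear speed of tube below 0.01 m/s); the robot touches nothing.
It fails at once if the back stop is rammed: the tube presses on it with more than 20 N (contact force between tube and stop above 20 N).
It fails at once if a bystander (flask, eyepiece or dish) is moved by more than 15 mm (distance of any of flask, eyepiece, dish from where it was at the start of the episode above 0.015 m).
It also fails if it takes over 72 s, if anything falls off the work surface, if the arm or the gripper's body presses on something with over 40 N, if the wrist force passes 120 N, or if a joint passes its speed limit or range.

ROBOT

A 6-joint arm with a two-finger parallel gripper is mounted at the origin on the work surface. World frame = base frame: x ahead of the robot, y to its left, z up, the work surface at z = 0. Lengths are in m, angles in degrees, forces in N, time in s.
With the tool pointing down it reaches from about 0.25 to 0.85 m from the base axis. Payload 12.5 kg.
Tool frame: the origin (TCP) lies at the very end of the fingers, on their centre line; the grasp point (between the pads) lies 19 mm behind it; z points along the fingers, y is the direction in which the jaws open and shut (so a half turn about z gives the same grasp; the last joint's range is limited). The gripper opens to 93 mm and grips with 3 to 60 N. Pads are 15 mm wide; open, the fingers measure 128 mm over their backs; the gripper's body (75 mm by 188 mm) begins 65 mm behind the grasp point.
Start: joints at [-72.342, 20.094, 94.641, -0, 65.266, -4.847], TCP at [0.211, -0.508, 0.181] pointing down, gripper open.
Joint ranges: [-157.81, 157.81], [-45, 120.19], [0.68, 151.7], [-89.99, 269.99], [4.06, 180], [-164.3, 164.3]. Speed limits (degrees/s): [127.2, 127.2, 159.86, 180, 180, 180].

INTERFACE

Orientations are given as [roll, pitch, yaw] about the fixed x, y, z axes, in that order (R = Rz(yaw) Ry(pitch) Rx(roll)).
In Python, from bench import telemetry, eyes, env gives the robot as it stands.
- The arm moves only by the tool servo_tool, never from a script. Its argument "deltas" is a list of rows, each a list of 4 numbers: the shift along the tool's x, y, z in mm, then the turn about the tool's z in rad. In form: [[x, y, z, yaw], ...]. A call has exactly 8 rows; each row shifts and turns the pose as measured when the row begins, along the tool's axes as they then stand; what a row does not reach is not made up. A row lasts 1/12 s, in which the tool goes at most 41.7 mm and 7.16 degrees, less where a joint would pass 70% of its speed; a pose out of reach is approached as far as the arm can. A call with a gripper value outside its range is refused whole. "grip" is the closure in counts, from 0 (fully open) to 255 (shut), set as the call begins (left out, the last holds). The fingers move at their own pace and stop on an object; "squeeze" is the grip in N (left out, the last holds). Time passes only in rows, so rows that do not move let the fingers close, or fill a call up. It gives the time, the measured TCP pose, the force and the opening at its end, in the units of the state.
- telemetry.observe(): the state, without advancing time (a new reading comes with each control period).
- eyes.snapshot(name): name is "scene" or "top" or "wrist"; returns a dict with "img" (480x640x3 uint8, blue, green, red), "depth" (480x640 float32, m along the optical axis (not along the pixel's ray), 0 where there is no reading), "fx", "fy", "cx", "cy" (pixels), "distortion" ([k1, k2, p1, p2, k3] as OpenCV has them; the pictures are not rectified), "world_to_cam" (4x4, takes a point from world to camera coordinates). Camera axes: x right, y down, z forward; pixel columns grow to the right and rows downward; lengths in m; the calibration is good to about 2 mm. A picture is of the moment at which its call begins.
- env.hand_in(): hands the job in, once; it reports no verdict.
The state is a dict: "t": time; "joints": joint angles; "qvel": joint speeds; "tau": joint torques, N m; "eef_pos": TCP position; "tool_rot": TCP orientation; "contact_force": force on the tool from outside, world axes, zero at the start; "moment": the same for the moment, N m; "opening": finger opening in m.
Only numpy, scipy, OpenCV 4.12 (cv2) and the standard library are available. Lean on these libraries where they do the work, as an engineer would, in place of code of your own. Each camera call takes 0.05 s, during which the arm holds its last target.

## Working session

There is one attempt and no reset: what is moved stays moved. The work goes in short steps, Python scripts to look and compute and a tool call to move; the robot and the scene stay as the last step left them, time stands still between calls to the robot, and variables do not carry over. Pictures are saved under pics/ and viewed, and the job is handed in when it is done.

Besides the shell and the picture viewer there is one more tool, called after "Emit:" by a JSON object that holds its "op" and its "data", one argument or row to a line. servo_tool: Moves the arm, as the interface text tells. Its arguments: {"type":"object","properties":{"deltas":{"type":"array","items":{"type":"array","items":{"type":"number"}}},"grip":{"type":"number"},"squeeze":{"type":"number"}},"required":["deltas"]}

```bash
ls; mkdir -p pics; python3 - <<'E'
from bench import telemetry, eyes
import cv2,numpy as np
print(telemetry.observe())
for n in ["scene","top","wrist"]:
    s=eyes.snapshot(n); cv2.imwrite(f"pics/{n}0.png",s["img"]); np.savez(f"{n}0.npz",**s)
    print(n,s["fx"],s["fy"],s["cx"],s["cy"],s["distortion"],np.round(s["world_to_cam"],3).tolist())
E
```

```text
pics
{'t': 0.0, 'joints': array([-7.23424635e+01,  2.01237135e+01,  9.46756437e+01, -7.36690874e-05,
        6.52660484e+01, -4.84710382e+00]), 'qvel': array([-0.00682006, -0.06383686, -0.02569349,  0.08761783,  0.03289856,
       -0.04673355]), 'tau': array([ 9.37843506e-04, -4.97318709e+01, -2.85253966e+01,  7.00534182e-02,
        2.57314125e-02, -1.10379938e-04]), 'eef_pos': array([ 0.21042602, -0.50774422,  0.18031609]), 'tool_rot': array([-1.79934823e+02, -5.45994634e-03,  2.25046680e+01]), 'contact_force': array([-0.08077361,  0.14123124, -0.08603906]), 'moment': array([-0.03457302,  0.04131406, -0.0254167 ]), 'opening': 0.09281733350139658}
scene 471.0617825620941 471.0617825620941 311.4325179742848 248.0981111026633 [-0.0991229  0.         0.         0.         0.       ] [[0.363, 0.932, 0.013, -0.202], [0.772, -0.294, -0.563, -0.367], [-0.521, 0.215, -0.826, 1.33], [0.0, 0.0, 0.0, 1.0]]
top 490.5197328921835 490.5197328921835 318.9443550258179 233.35709283982905 [-0.0584625  0.         0.         0.         0.       ] [[-0.026, -1.0, -0.016, 0.007], [-0.983, 0.029, -0.184, 0.57], [0.184, 0.011, -0.983, 0.914], [0.0, 0.0, 0.0, 1.0]]
wrist 393.8144405581809 393.8144405581809 325.16953112433816 237.62164632920118 [-0.06604408  0.          0.          0.          0.        ] [[0.383, -0.924, -0.001, -0.548], [-0.889, -0.369, 0.27, -0.033], [-0.25, -0.102, -0.963, 0.391], [0.0, 0.0, 0.0, 1.0]]
```

View pics/scene0.png

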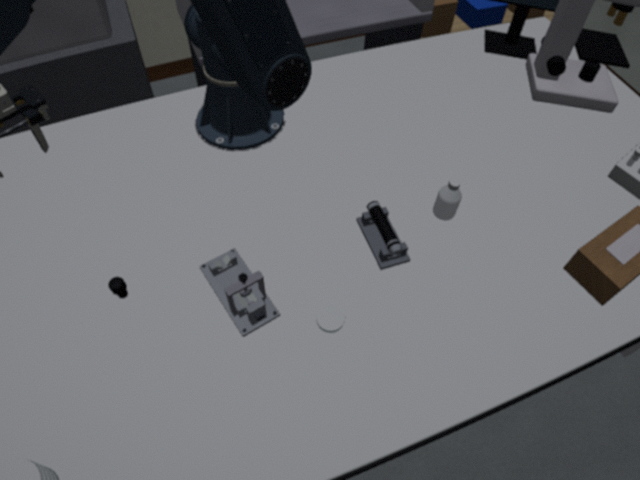

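View pics/top0.png

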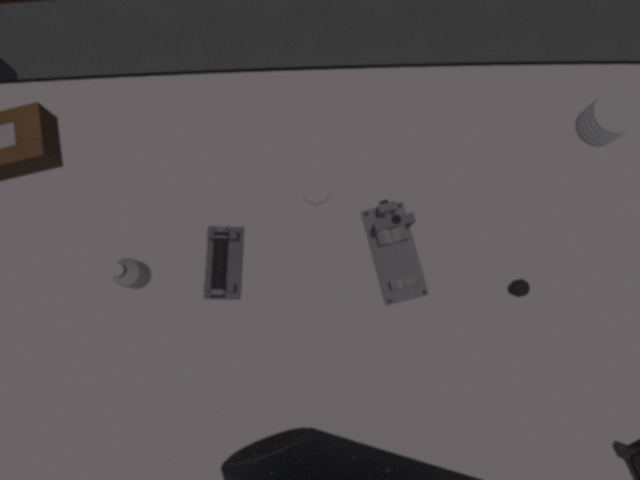

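View pics/wrist0.png

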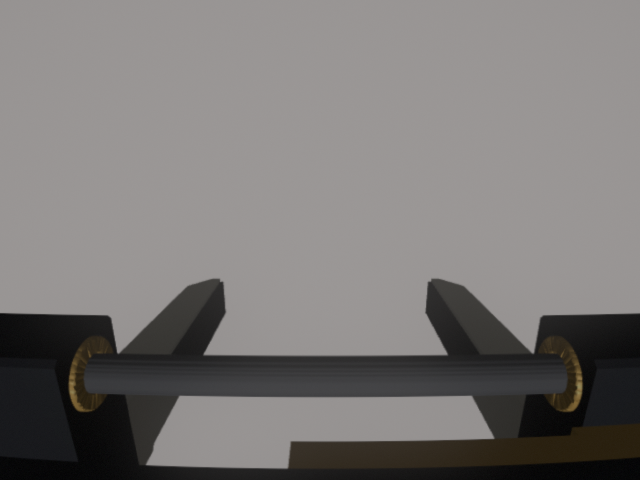

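The scene view has the rest with the tube at about (383,235), the fixture at (240,290), the flask at (447,200), the dish at (330,320) and the eyepiece at (118,287). In the top view the rest is at (222,262) and the fixture at (394,252). I'll zoom in on these next.

```bash
python3 - <<'E'
import cv2,numpy as np
t=cv2.imread("pics/top0.png"); s=cv2.imread("pics/scene0.png")
def c(im,x,y,w,h,n,f=6):
    o=cv2.resize(im[y:y+h,x:x+w],None,fx=f,fy=f,interpolation=cv2.INTER_CUBIC); o=cv2.convertScaleAbs(o,alpha=1.5); cv2.imwrite(n,o)
A=np.zeros((600,800,3),np.uint8)
def put(im,x,y,n):
    o=cv2.resize(im[y:y+120,x:x+80],None,fx=5,fy=5,interpolation=cv2.INTER_CUBIC); return cv2.convertScaleAbs(o,alpha=1.6)
cv2.imwrite("pics/ztop.png",np.hstack([put(t,185,205,0),put(t,355,195,0)]))
cv2.imwrite("pics/zscene.png",np.hstack([put(s,345,175,0),put(s,200,230,0)]))
E
```

```text
(no output)
```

View pics/ztop.png

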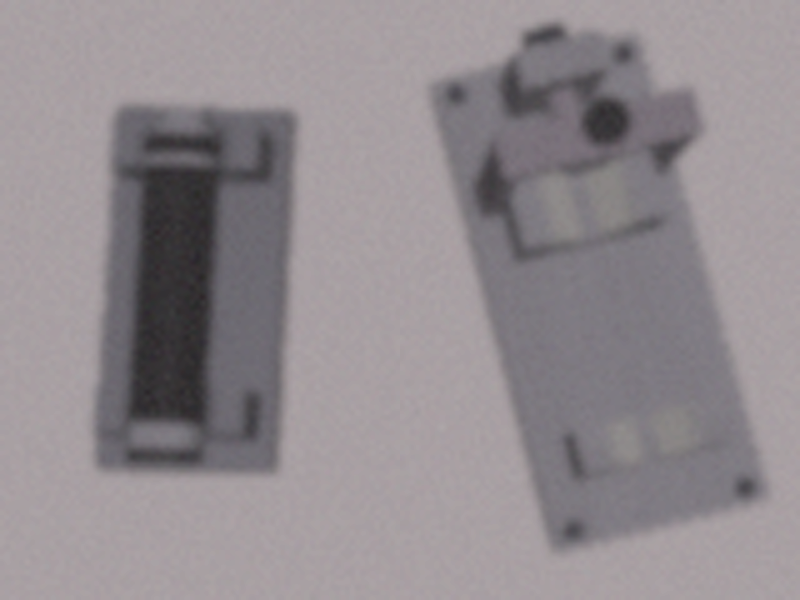

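View pics/zscene.png

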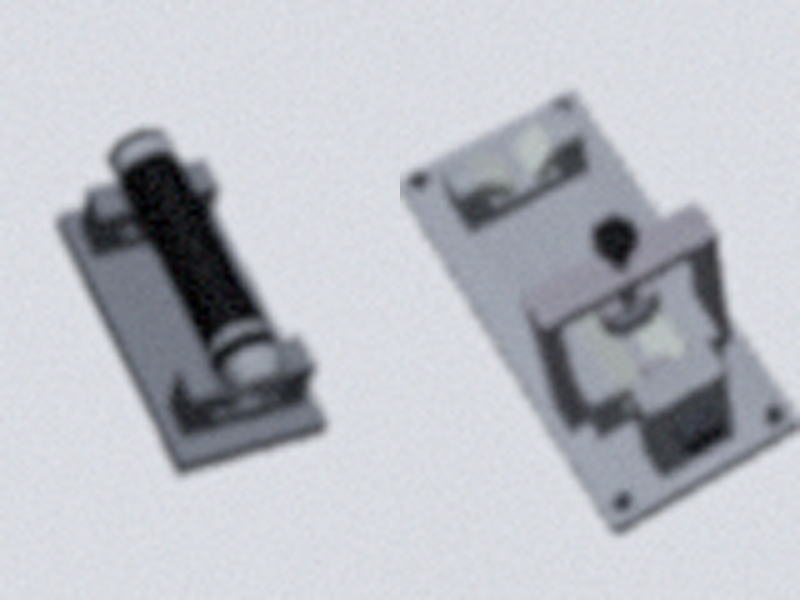

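```bash
cat > h.py <<'E'
import numpy as np,cv2
def load(n):
    return dict(np.load(n+".npz"))
def ray(s,uv):
    K=np.array([[s["fx"],0,s["cx"]],[0,s["fy"],s["cy"]],[0,0,1.]])
    p=cv2.undistortPoints(np.array(uv,float).reshape(-1,1,2),K,np.array(s["distortion"],float)).reshape(-1,2)
    R=s["world_to_cam"][:3,:3];t=s["world_to_cam"][:3,3]
    d=np.c_[p,np.ones(len(p))]@R
    return -R.T@t,d
def onz(s,uv,z):
    c,d=ray(s,uv); return c+d*((z-c[2])/d[:,2])[:,None]
def proj(s,P):
    K=np.array([[s["fx"],0,s["cx"]],[0,s["fy"],s["cy"]],[0,0,1.]])
    R=s["world_to_cam"][:3,:3];t=s["world_to_cam"][:3,3]
    return cv2.projectPoints(np.array(P,float),cv2.Rodrigues(R)[0],t,K,np.array(s["distortion"],float))[0].reshape(-1,2)
E
python3 - <<'E'
from h import *
np.set_printoptions(precision=4,suppress=True)
t=load("top0");s=load("scene0")
print("cams",ray(t,[[0,0]])[0],ray(s,[[0,0]])[0])
z=lambda x,y:[355+(x-400)/5-.4,195+y/5-.4]
h=onz(t,[z(455,92),z(625,50),z(572,530),z(745,488)],.01);print("holes top",h, h.mean(0))
z2=lambda x,y:[200+(x-400)/5-.4,230+y/5-.4]
h2=onz(s,[z2(622,500),z2(775,412),z2(420,180),z2(565,102)],.01);print("holes scene",h2,h2.mean(0))
# tube dark mask in top
im=t["img"].astype(int).sum(2)
m=np.zeros(im.shape,np.uint8); m[230:298,205:232]=(im[230:298,205:232]<170)
m=cv2.morphologyEx(m,cv2.MORPH_OPEN,np.ones((3,3),np.uint8))
n,l,st,ce=cv2.connectedComponentsWithStats(m);k=1+np.argmax(st[1:,4]);print(st[k],ce[k])
c=cv2.findContours((l==k).astype(np.uint8),0,2)[0][0]
r=cv2.minAreaRect(c);b=cv2.boxPoints(r);print(r,onz(t,b,.05))
# tube ends pixels by eye, zoom left panel
zl=lambda x,y:[185+x/5-.4,205+y/5-.4]
print("tube black ends top", onz(t,[zl(181,170),zl(167,418),zl(165,447),zl(184,112)],.058))
zs=lambda x,y:[345+x/5-.4,175+y/5-.4]
for nm,S in(("top",t),("scene",s)):
    d=S["depth"]; print(nm,d.shape,(d>0).mean())
    vv,uu=np.nonzero(l==k) if nm=="top" else np.nonzero((S["img"].astype(int).sum(2)<150)&(np.arange(640)[None]>360)&(np.arange(640)[None]<402)&(np.arange(480)[:,None]>200)&(np.arange(480)[:,None]<245))
    c0,dd=ray(S,np.c_[uu,vv]); P=c0+dd*d[vv,uu][:,None]; P=P[d[vv,uu]>0]
    P=P[P[:,2]>.045]; print(len(P),P.mean(0),P.max(0)); 
    u,_,w=np.linalg.svd(P-P.mean(0));print(w[0],np.degrees(np.arctan2(w[0][1],w[0][0])))
E
```

```text
cams [ 0.3919 -0.0197  1.0035] [ 1.0495 -0.2056  0.8953]
holes top [[ 0.6185 -0.1063  0.01  ]
 [ 0.6344 -0.1779  0.01  ]
 [ 0.4369 -0.1456  0.01  ]
 [ 0.4516 -0.2162  0.01  ]] [ 0.5353 -0.1615  0.01  ]
holes scene [[ 0.63   -0.1773  0.01  ]
 [ 0.6144 -0.1059  0.01  ]
 [ 0.4502 -0.2167  0.01  ]
 [ 0.4328 -0.1447  0.01  ]] [ 0.5319 -0.1611  0.01  ]
[210 231  22  60 934] [219.6863 260.5214]
((220.5, 260.5), (59.0, 21.0), 90.0) [[0.5819 0.2081 0.05  ]
 [0.5807 0.1659 0.05  ]
 [0.4637 0.1652 0.05  ]
 [0.4647 0.2064 0.05  ]]
tube black ends top [[0.5645 0.1845 0.058 ]
 [0.4672 0.189  0.058 ]
 [0.456  0.1897 0.058 ]
 [0.5877 0.1835 0.058 ]]
top (480, 640) 0.9961100260416667
846 [0.5207 0.1867 0.0559] [0.581  0.2051 0.0641]
[-0.9984  0.0563 -0.0011] 176.77449898871978
scene (480, 640) 0.995947265625
492 [0.5172 0.1847 0.0571] [0.5775 0.2049 0.0649]
[ 0.9992 -0.0385  0.0087] -2.204878833216512
```

Emit:
{"op": "servo_tool", "data": {
  "deltas": [
    [30,-15,-5,0],
    [30,-15,-5,0],
    [30,-15,-5,0],
    [30,-15,-5,0],
    [30,-15,-5,0],
    [30,-15,-5,0],
    [30,-15,-5,0],
    [30,-15,-5,0]
  ]
}}

```text
t: 0.82
eef_pos: [0.3887, -0.2995, 0.2193]
tool_rot: [-179.7, 0.1, 22.0]
contact_force: [0.6, -0.2, -0.3]
opening: 0.0928
```

Emit:
{"op": "servo_tool", "data": {
  "deltas": [
    [27,-13,0,0],
    [27,-13,0,0],
    [27,-13,0,0],
    [27,-13,0,0],
    [27,-13,0,0],
    [27,-13,0,0],
    [0,0,0,0.09],
    [0,0,0,0.09]
  ]
}}

```text
t: 1.48
eef_pos: [0.5178, -0.153, 0.2198]
tool_rot: [-179.7, 0.1, 11.9]
contact_force: [0.5, -0.9, -0.7]
opening: 0.0931
```

```bash
python3 - <<'E'
from bench import telemetry, eyes
import cv2,numpy as np
o=telemetry.observe();print(o["eef_pos"],o["tool_rot"],o["contact_force"])
s=eyes.snapshot("wrist"); cv2.imwrite("pics/wrist1.png",cv2.convertScaleAbs(s["img"],alpha=1.5)); np.savez("wrist1.npz",**s)
E
```

```text
[ 0.51779754 -0.15297816  0.21975952] [-1.79703943e+02  1.01886450e-01  1.18684111e+01] [ 0.49951795 -0.88301155 -0.71897132]
```

View pics/wrist1.png

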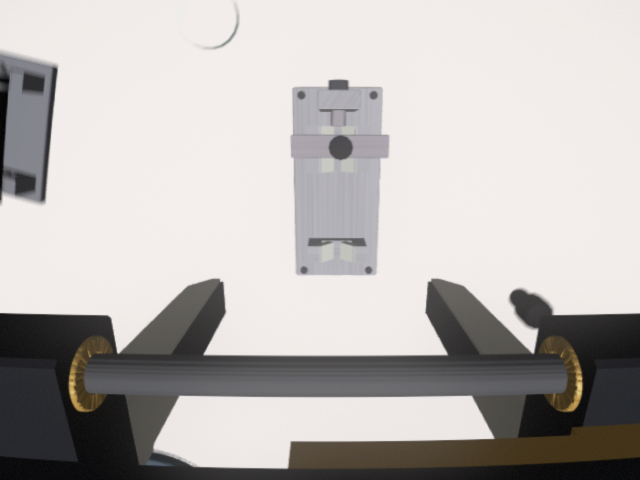

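The fixture is centred around column 339: stop knob at (338,84), arch at row 146, front V at rows 240–262, and screw holes at (301,95), (373,95), (304,270) and (369,270). Next I'll zoom in and measure it.

```bash
python3 - <<'E'
import cv2
im=cv2.imread("pics/wrist1.png")
o=cv2.resize(im[75:175,280:400],None,fx=5,fy=5,interpolation=cv2.INTER_CUBIC);cv2.imwrite("pics/w1a.png",o)
o=cv2.resize(im[225:285,280:400],None,fx=5,fy=5,interpolation=cv2.INTER_CUBIC);cv2.imwrite("pics/w1b.png",o)
E
```

```text
(no output)
```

View pics/w1a.png

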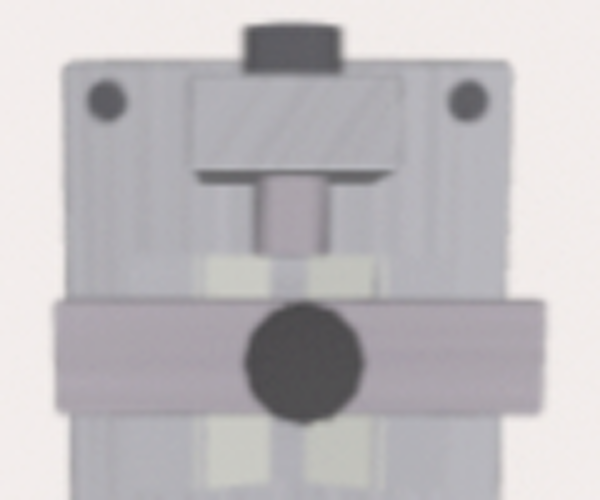

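View pics/w1b.png

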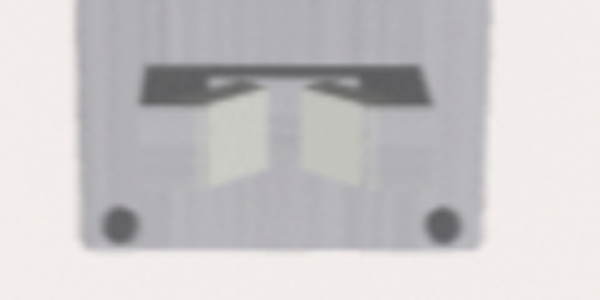

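```bash
python3 - <<'E'
from h import *
np.set_printoptions(precision=4,suppress=True)
w=load("wrist1")
a=lambda x,y:[280+x/5-.4,75+y/5-.4]
b=lambda x,y:[280+x/5-.4,225+y/5-.4]
H=onz(w,[a(106,101),a(468,101),b(120,225),b(443,225)],.01);print("holes",H,H.mean(0))
ax=(H[:2].mean(0)-H[2:].mean(0))[:2];yaw=np.degrees(np.arctan2(ax[1],ax[0]));print("yaw",yaw,np.linalg.norm(ax))
V=onz(w,[b(140,104),b(432,104)],.041);print("front V far top corners",V,V.mean(0),np.linalg.norm(V[0]-V[1]))
P=onz(w,[a(252,215),a(330,215)],.045);print("pin",P,P.mean(0),np.linalg.norm(P[0]-P[1]))
F=onz(w,[a(291,257)],.052);F2=onz(w,[a(291,257)],.045);print("pin face",F,F2)
kn=onz(w,[a(304,362)],.126);print("knob",kn)
u=np.array([np.cos(np.radians(12)),np.sin(np.radians(12))]);n=np.array([-u[1],u[0]])
c=H.mean(0)[:2]
for nm,p in(("V",V.mean(0)),("pin",P.mean(0)),("face",F[0]),("knob",kn[0])):
    d=p[:2]-c;print(nm,"along",d@u,"lat",d@n)
vb=onz(w,[b(235,145),b(335,145)],.035)
print(H[0]-H[1],V[0]-V[1])
# depth of camera check
E
```

```text
holes [[ 0.6153 -0.1056  0.01  ]
 [ 0.6303 -0.1764  0.01  ]
 [ 0.4337 -0.144   0.01  ]
 [ 0.4487 -0.2147  0.01  ]] [ 0.532  -0.1602  0.01  ]
yaw 11.940021198234641 0.1855973136813311
front V far top corners [[ 0.472  -0.1425  0.041 ]
 [ 0.4843 -0.2006  0.041 ]] [ 0.4781 -0.1716  0.041 ] 0.05940146513047851
pin [[ 0.5988 -0.1387  0.045 ]
 [ 0.6018 -0.1528  0.045 ]] [ 0.6003 -0.1458  0.045 ] 0.014454889638234913
pin face [[ 0.5929 -0.1472  0.052 ]] [[ 0.5929 -0.1474  0.045 ]]
knob [[ 0.5779 -0.1505  0.126 ]]
V along -0.055066538421653474 lat 4.103447216584691e-05
pin along 0.06984492014424243 lat -0.00010933879139114928
face along 0.062255010618222126 lat 3.06618867250575e-05
knob along 0.046957248413209855 lat -6.949683374341681e-05
[-0.015   0.0708  0.    ] [-0.0123  0.0581  0.    ]
```

Emit:
{"op": "servo_tool", "data": {
  "deltas": [
    [7,-32,0,0],
    [7,-32,0,0],
    [7,-32,0,0],
    [7,-32,0,0],
    [7,-32,0,0],
    [7,-32,0,0],
    [7,-32,0,0],
    [7,-32,0,0]
  ]
}}

```text
t: 2.2
eef_pos: [0.5194, 0.1131, 0.2195]
tool_rot: [-179.7, 0.2, 11.8]
contact_force: [0.1, 0.8, -0.1]
opening: 0.0932
```

Emit:
{"op": "servo_tool", "data": {
  "deltas": [
    [0,-32,0,0],
    [0,-32,0,0],
    [0,0,0,0.085],
    [0,0,0,0.085],
    [0,0,0,0.085],
    [0,0,0,0],
    [0,0,0,0],
    [0,0,0,0]
  ]
}}

```text
t: 2.87
eef_pos: [0.5034, 0.1837, 0.2187]
tool_rot: [-179.8, 0.4, -2.0]
contact_force: [-0.1, -0.5, -0.1]
opening: 0.0931
```

```bash
python3 - <<'E'
from bench import telemetry, eyes
import cv2,numpy as np
o=telemetry.observe();print(o["eef_pos"],o["tool_rot"],o["contact_force"],o["moment"])
s=eyes.snapshot("wrist"); cv2.imwrite("pics/wrist2.png",cv2.convertScaleAbs(s["img"],alpha=1.5)); np.savez("wrist2.npz",**s)
E
```

```text
[0.50342155 0.1837429  0.21872123] [-179.76942343    0.42140224   -1.95157594] [-0.13045165 -0.54021277 -0.08369529] [0.05223737 0.03445014 0.0077284 ]
```

View pics/wrist2.png

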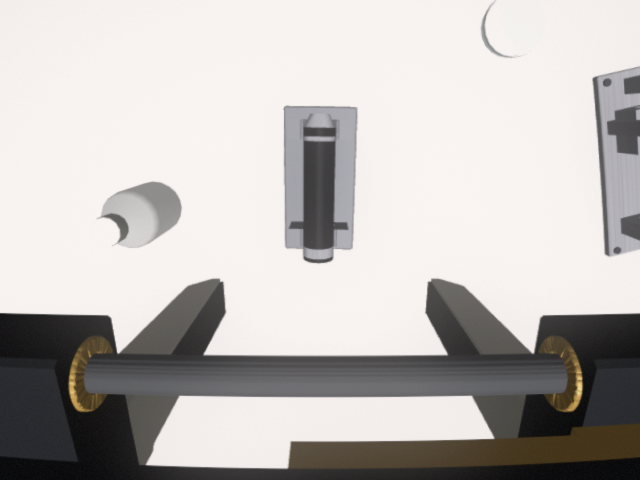

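The nose taper is at the top, around (319,115), and the rear end is at (318,262). So the nose already points away from the robot, the same way as the stop. Next I'll measure the tube's axis and ends.

```bash
python3 - <<'E'
from h import *
np.set_printoptions(precision=4,suppress=True)
w=load("wrist2")
im=cv2.imread("pics/wrist2.png")
cv2.imwrite("pics/w2a.png",cv2.resize(im[95:275,270:370],None,fx=3.3,fy=3.3,interpolation=cv2.INTER_CUBIC))
g=im.astype(int).sum(2)
m=np.zeros(g.shape,np.uint8);m[135:225,295:345]=g[135:225,295:345]<200
rows=range(145,220,5);L=[];R=[]
for r in rows:
    k=np.nonzero(m[r])[0];L.append([k[0]-.5,r]);R.append([k[-1]+.5,r])
Lw=onz(w,L,.045);Rw=onz(w,R,.045);C=(Lw+Rw)/2
print(np.linalg.norm(Lw-Rw,axis=1))
vx,vy,x0,y0=cv2.fitLine(C[:,:2].astype(np.float32),cv2.DIST_L2,0,.01,.01).ravel();print("yaw",np.degrees(np.arctan(vy/vx)),x0,y0)
E
```

```text
[0.0272 0.0273 0.0274 0.0265 0.0276 0.0267 0.0277 0.0269 0.027  0.027
 0.0271 0.0272 0.0273 0.0274 0.0265]
yaw -2.7705052 0.5267019 0.19041498
```

View pics/w2a.png

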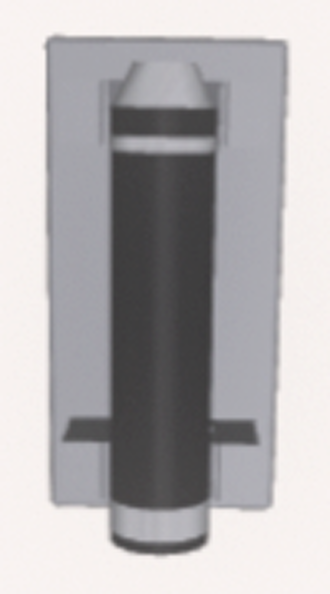

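```bash
python3 - <<'E'
from h import *
np.set_printoptions(precision=4,suppress=True)
w=load("wrist2")
a=lambda x,y:[270+x/3.3-.35,95+y/3.3-.35]
print("rear top",onz(w,[a(160,553)],.06),"taper base side",onz(w,[a(112,107),a(214,107)],.045),"nose tip top",onz(w,[a(165,62)],.054), "nose face sides",onz(w,[a(136,65),a(197,65)],.045))
print("body sides",onz(w,[a(109,330),a(212,330)],.048))
B=onz(w,[a(47,38),a(288,42),a(52,505),a(272,507)],.01);print("base",B,B.mean(0))
v=(B[0]+B[1]-B[2]-B[3]);print("base yaw",np.degrees(np.arctan2(v[1],v[0])),np.linalg.norm(v)/2)
E
```

```text
rear top [[0.4488 0.1936 0.06  ]] taper base side [[0.5767 0.2025 0.045 ]
 [0.5757 0.1738 0.045 ]] nose tip top [[0.5881 0.187  0.054 ]] nose face sides [[0.5879 0.1953 0.045 ]
 [0.5873 0.1782 0.045 ]]
body sides [[0.5138 0.2062 0.048 ]
 [0.5128 0.1762 0.048 ]]
base [[0.5977 0.2233 0.01  ]
 [0.594  0.1501 0.01  ]
 [0.4491 0.2307 0.01  ]
 [0.446  0.1574 0.01  ]] [0.5217 0.1904 0.01  ]
base yaw -2.8199805263306077 0.14845603647696357
```

Emit:
{"op": "servo_tool", "data": {
  "deltas": [
    [14.5,-7.5,0,0.015],
    [0,0,25,0],
    [0,0,25,0],
    [0,0,25,0],
    [0,0,25,0],
    [0,0,20,0],
    [0,0,10,0],
    [0,0,0,0]
  ]
}}

```text
t: 3.58
eef_pos: [0.5204, 0.1896, 0.0853]
tool_rot: [-179.7, 0.1, -2.0]
contact_force: [0.7, 0.4, -0.4]
opening: 0.0931
```

Emit:
{"op": "servo_tool", "data": {
  "deltas": [
    [-2,-1,0,0.014],
    [0,0,15,0],
    [0,0,15,0],
    [0,0,15,0],
    [0,0,10,0],
    [0,0,4,0],
    [0,0,0,0],
    [0,0,0,0]
  ]
}}

```text
t: 4.25
eef_pos: [0.5237, 0.1925, 0.0329]
tool_rot: [-179.5, -0.5, -2.9]
contact_force: [-0.1, 0.2, -0.1]
opening: 0.0928
```

```bash
python3 - <<'E'
from bench import telemetry, eyes
import cv2,numpy as np
o=telemetry.observe();print(o["eef_pos"],o["tool_rot"],o["contact_force"],o["moment"])
s=eyes.snapshot("wrist"); cv2.imwrite("pics/wrist3.png",cv2.convertScaleAbs(s["img"],alpha=1.5)); np.savez("wrist3.npz",**s)
E
```

```text
[0.52367151 0.19247763 0.03289085] [-179.46653844   -0.54766127   -2.90771032] [-0.0697711   0.22971774 -0.08628033] [ 0.04128532  0.03498112 -0.00704369]
```

View pics/wrist3.png

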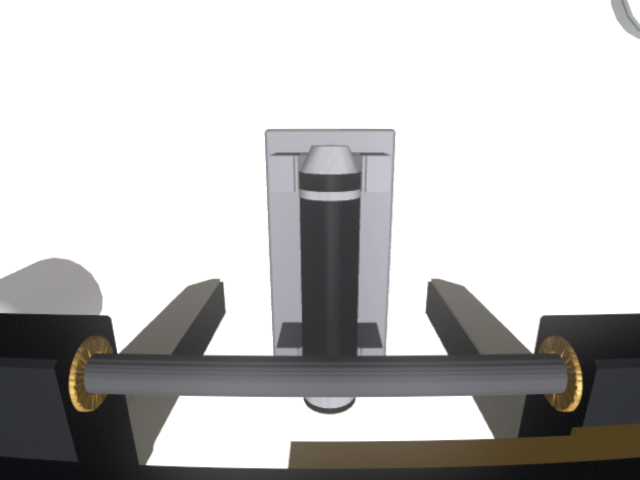

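Emit:
{"op": "servo_tool", "data": {
  "deltas": [
    [-5,1.5,4,0],
    [0,0,3,0],
    [0,0,0,0],
    [0,0,0,0],
    [0,0,0,0],
    [0,0,0,0],
    [0,0,0,0],
    [0,0,0,0]
  ]
}}

```text
t: 4.97
eef_pos: [0.5195, 0.1915, 0.0277]
tool_rot: [-179.4, -0.8, -2.9]
contact_force: [0.3, -0.1, 0.2]
opening: 0.0929
```

Emit:
{"op": "servo_tool", "data": {
  "deltas": [
    [0,0,0,0],
    [0,0,0,0],
    [0,0,0,0],
    [0,0,0,0],
    [0,0,0,0],
    [0,0,0,0],
    [0,0,0,0],
    [0,0,0,0]
  ],
  "grip": 255,
  "squeeze": 25
}}

```text
t: 5.63
eef_pos: [0.5196, 0.1916, 0.0277]
tool_rot: [-179.4, -0.8, -2.9]
contact_force: [0.0, 0.6, 0.2]
opening: 0.0441
```

```bash
python3 - <<'E'
from bench import telemetry
o=telemetry.observe();print(o)
E
```

```text
{'t': 5.6333, 'joints': array([ 15.23078927,  31.72511353, 101.62746671,   0.47141315,
        45.73713446, 107.80758961]), 'qvel': array([-0.02323483,  0.02022686,  0.06130445, -0.09873776, -0.0349287 ,
       -0.01723762]), 'tau': array([ 3.96732121e-04, -5.43358970e+01, -2.19280529e+01,  6.19340091e-03,
       -1.29196323e-01, -5.16189684e-04]), 'eef_pos': array([0.51958161, 0.19158559, 0.02773807]), 'tool_rot': array([-179.39550552,   -0.7608916 ,   -2.90715681]), 'contact_force': array([0.01208793, 0.57531266, 0.24705122]), 'moment': array([-0.00915483,  0.03344075, -0.01441201]), 'opening': 0.04407302496848208}
```

Emit:
{"op": "servo_tool", "data": {
  "deltas": [
    [0,0,0,0],
    [0,0,0,0],
    [0,0,0,0],
    [0,0,0,0],
    [0,0,0,0],
    [0,0,0,0],
    [0,0,0,0],
    [0,0,0,0]
  ]
}}

```text
t: 6.3
eef_pos: [0.5196, 0.1916, 0.0277]
tool_rot: [-179.4, -0.8, -2.9]
contact_force: [0.2, -0.1, 0.4]
opening: 0.0006
```

The fingers shut fully, so they don't have the tube. I'll look before moving anything.

```bash
python3 - <<'E'
from bench import telemetry, eyes
import cv2,numpy as np
print(telemetry.observe()["opening"])
s=eyes.snapshot("wrist"); cv2.imwrite("pics/wrist4.png",cv2.convertScaleAbs(s["img"],alpha=1.5)); np.savez("wrist4.npz",**s)
s=eyes.snapshot("scene"); im=cv2.convertScaleAbs(s["img"],alpha=1.4); cv2.imwrite("pics/scene4.png",cv2.resize(im[120:320,280:480],None,fx=3,fy=3,interpolation=cv2.INTER_CUBIC)); np.savez("scene4.npz",**s)
E
```

```text
0.0006071136691577451
```

View pics/wrist4.png

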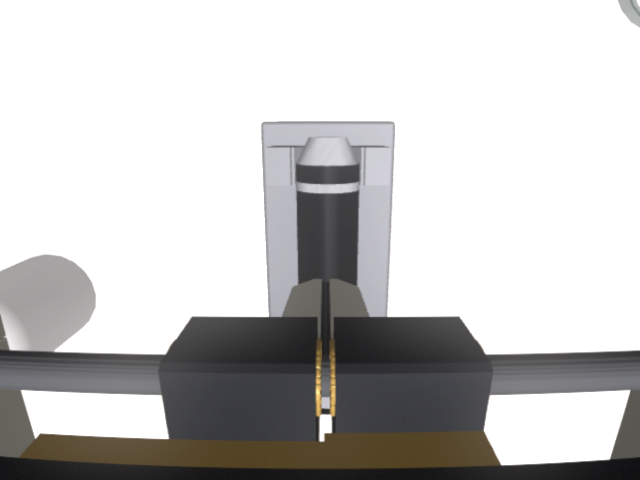

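View pics/scene4.png

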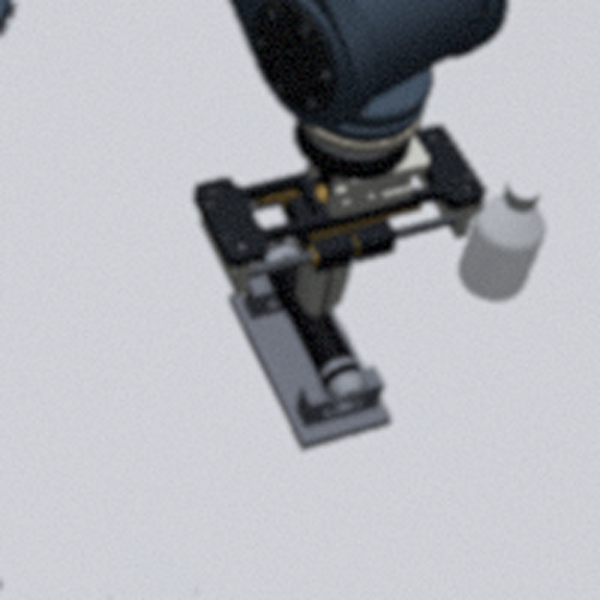

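```bash
python3 - <<'E'
from h import *
np.set_printoptions(precision=4,suppress=True)
w=load("wrist4");s=load("scene4")
print("cam",ray(w,[[0,0]])[0])
T=[.5196,.1916,.0277]
print("TCP px wrist",proj(w,[T]),"scene",proj(s,[T,[.518,.1908,.06]]))
d=w["depth"]
for u,v in[(325,275),(320,284),(312,290),(335,290),(305,300),(345,300),(328,240),(328,272),(280,260)]:
    c,r=ray(w,[[u,v]]);print((u,v),d[v,u],(c+r*d[v,u])[0])
# compare with initial wrist cam offset
from bench import telemetry
from scipy.spatial.transform import Rotation as Rt
for n,p,e in(("wrist0",[0.21042602,-0.50774422,0.18031609],[-179.934823,-.00546,22.504668]),("wrist1",[0.51779754,-0.15297816,0.21975952],[-179.703943,.101886,11.868411]),("wrist2",[0.50342155,0.1837429,0.21872123],[-179.76942343,0.42140224,-1.95157594]),("wrist4",T,[-179.3955,-.7609,-2.907])):
    q=load(n);c=ray(q,[[0,0]])[0];Rm=Rt.from_euler('xyz',e,degrees=True).as_matrix()
    print(n,Rm.T@(c-np.array(p)))
E
```

```text
cam [0.5899 0.1863 0.2333]
TCP px wrist [[325.948  265.2887]] scene [[383.8519 231.8418]
 [385.2195 222.8743]]
(325, 275) 0.18538342 [0.5254 0.1915 0.0587]
(320, 284) 0.17049117 [0.5269 0.1934 0.0738]
(312, 290) 0.16473216 [0.5268 0.1966 0.0798]
(335, 290) 0.16411869 [0.5265 0.187  0.0803]
(305, 300) 0.15584621 [0.5265 0.199  0.0892]
(345, 300) 0.15609577 [0.5256 0.1832 0.0888]
(328, 240) 0.17896204 [0.5429 0.1892 0.0606]
(328, 272) 0.18314695 [0.5275 0.19   0.0604]
(280, 260) 0.23541427 [0.518  0.2194 0.0096]
wrist0 [ 0.0736 -0.0011 -0.2047]
wrist1 [ 0.0734 -0.0009 -0.2046]
wrist2 [ 0.0732 -0.0005 -0.2046]
wrist4 [ 0.0732 -0.0005 -0.2047]
```

The picture and the reported TCP disagree. Depth puts the tube top at z = 0.060, with the fingertips just above it, while the reported TCP is z = 0.028. I'll measure where the finger ends really are in the tool frame.

```bash
python3 - <<'E'
from h import *
from scipy.spatial.transform import Rotation as Rt
np.set_printoptions(precision=4,suppress=True)
def tool(q,p,e,uv):
    d=q["depth"];uv=np.array(uv);dd=d[uv[:,1],uv[:,0]]
    c,r=ray(q,uv);P=c+r*dd[:,None]
    return (P-np.array(p))@Rt.from_euler('xyz',e,degrees=True).as_matrix()
w=load("wrist4")
for u in (314,338):
    r=tool(w,[.5196,.1916,.0277],[-179.3955,-.7609,-2.907],[(u,v) for v in range(272,320,3)]);print(u);print(np.c_[range(272,320,3),r*1000].round(1))
w=load("wrist0")
for u in (215,437):
    r=tool(w,[0.21042602,-0.50774422,0.18031609],[-179.934823,-.00546,22.504668],[(u,v) for v in range(272,320,3)]);print(u);print(np.c_[range(272,320,3),r*1000].round(1))
E
```

```text
314
[[ 272.     7.6   -5.7  -30.7]
 [ 275.     6.3   -5.7  -31.1]
 [ 278.     4.6   -5.7  -30.8]
 [ 281.     7.4   -5.4  -41.5]
 [ 284.     7.7   -5.3  -45.7]
 [ 287.     7.2   -5.2  -47.8]
 [ 290.     7.6   -5.1  -51.8]
 [ 293.     7.2   -5.1  -54.1]
 [ 296.     7.4   -5.   -57.6]
 [ 299.     7.2   -4.9  -60.1]
 [ 302.     7.8   -4.8  -64.1]
 [ 305.     7.4   -4.7  -66. ]
 [ 308.     7.8   -4.6  -69.4]
 [ 311.     7.4   -4.6  -71.3]
 [ 314.     7.5   -4.5  -73.8]
 [ 317.    33.7   -2.9 -127.5]]
338
[[ 272.     7.8    5.6  -31.1]
 [ 275.     6.8    5.6  -32.4]
 [ 278.     5.6    5.5  -33.2]
 [ 281.     7.5    5.3  -41.6]
 [ 284.     7.8    5.1  -45.9]
 [ 287.     7.7    5.   -49. ]
 [ 290.     7.3    5.   -51.3]
 [ 293.     7.3    4.9  -54.3]
 [ 296.     7.5    4.8  -57.8]
 [ 299.     7.9    4.6  -61.6]
 [ 302.     7.8    4.6  -64.1]
 [ 305.     7.3    4.5  -65.8]
 [ 308.     7.3    4.4  -68.5]
 [ 311.     7.4    4.3  -71.1]
 [ 314.     7.6    4.3  -74. ]
 [ 317.    34.2    2.3 -128.4]]
215
[[ 272.   -71.6 -116.2  179.8]
 [ 275.   -74.8 -116.4  179.5]
 [ 278.   -78.5 -116.9  180.2]
 [ 281.     8.2  -50.   -42.6]
 [ 284.     7.8  -49.3  -45.4]
 [ 287.     6.3  -49.5  -45.1]
 [ 290.     6.   -48.8  -47.7]
 [ 293.     6.4  -47.7  -51.7]
 [ 296.     5.3  -47.6  -52.5]
 [ 299.     3.6  -47.9  -51.7]
 [ 302.     2.5  -47.8  -52.4]
 [ 305.     1.8  -47.5  -53.9]
 [ 308.     0.2  -47.8  -53.4]
 [ 311.    -0.4  -47.4  -54.9]
 [ 314.    -1.6  -47.4  -55.3]
 [ 317.    -2.6  -47.2  -56.1]]
437
[[272.  -71.8 116.1 180.5]
 [275.  -74.8 116.1 179.5]
 [278.  -77.8 116.1 178.7]
 [281.    7.7  48.9 -41.4]
 [284.    8.   47.7 -45.8]
 [287.    8.   46.8 -48.9]
 [290.    6.6  46.9 -49. ]
 [293.    6.4  46.2 -51.7]
 [296.    6.   45.6 -53.9]
 [299.    5.1  45.4 -55. ]
 [302.    3.8  45.5 -55.1]
 [305.    2.8  45.3 -55.9]
 [308.    1.8  45.2 -56.6]
 [311.    0.2  45.5 -56.1]
 [314.   -0.7  45.3 -57. ]
 [317.   -2.2  45.5 -56.8]]
```

```bash
python3 - <<'E'
from h import *
np.set_printoptions(precision=4,suppress=True)
q=load("wrist2");d=q["depth"]
vv,uu=np.mgrid[175:250:3,80:185:3];vv=vv.ravel();uu=uu.ravel()
c,r=ray(q,np.c_[uu,vv]);P=c+r*d[vv,uu][:,None]
P=P[(P[:,2]>.02)&(P[:,2]<.13)];print(P.min(0),P.max(0))
t=load("top0");print(onz(t,[[125,268],[135,272]],.08), onz(t,[[112,268],[150,270]],.04))
E
```

```text
[0.473  0.3418 0.0203] [0.5274 0.393  0.113 ]
[[0.5083 0.3651 0.08  ]
 [0.5001 0.3451 0.08  ]] [[0.514  0.4085 0.04  ]
 [0.5081 0.3304 0.04  ]]
```

Emit:
{"op": "servo_tool", "data": {
  "deltas": [
    [0,0,0,0],
    [0,0,0,0],
    [0,0,0,0],
    [0,0,0,0],
    [0,0,0,0],
    [0,0,0,0],
    [0,0,0,0],
    [0,0,0,0]
  ],
  "grip": 0
}}

```text
t: 7.07
eef_pos: [0.5196, 0.1916, 0.0277]
tool_rot: [-179.4, -0.8, -2.9]
contact_force: [0.1, 0.5, -0.9]
opening: 0.0494
```

Emit:
{"op": "servo_tool", "data": {
  "deltas": [
    [0,0,0,0],
    [0,0,0,0],
    [0,0,0,0],
    [0,0,0,0],
    [0,0,0,0],
    [0,0,0,0],
    [0,0,0,0],
    [0,0,0,0]
  ]
}}

```text
t: 7.73
eef_pos: [0.5196, 0.1916, 0.0277]
tool_rot: [-179.4, -0.8, -2.9]
contact_force: [-0.1, -0.3, -0.7]
opening: 0.0924
```

Emit:
{"op": "servo_tool", "data": {
  "deltas": [
    [-1,0,6,0],
    [0,0,8,0],
    [0,0,8,0],
    [0,0,8,0],
    [0,0,6,0],
    [0,0,3,0],
    [0,0,0,0],
    [0,0,0,0]
  ]
}}

```text
t: 8.4
eef_pos: [0.5181, 0.1918, -0.017]
tool_rot: [-179.4, -0.6, -2.9]
contact_force: [0.3, -0.2, -0.2]
opening: 0.0931
```

Emit:
{"op": "servo_tool", "data": {
  "deltas": [
    [0,0,-3,0],
    [0,0,0,0],
    [0,0,0,0],
    [0,0,0,0],
    [0,0,0,0],
    [0,0,0,0],
    [0,0,0,0],
    [0,0,0,0]
  ],
  "grip": 255,
  "squeeze": 25
}}

```text
t: 9.07
eef_pos: [0.5191, 0.192, -0.0121]
tool_rot: [-179.4, -0.8, -2.9]
contact_force: [0.4, -0.6, 0.7]
opening: 0.0442
```

Emit:
{"op": "servo_tool", "data": {
  "deltas": [
    [0,0,0,0],
    [0,0,0,0],
    [0,0,0,0],
    [0,0,0,0],
    [0,0,0,0],
    [0,0,0,0],
    [0,0,0,0],
    [0,0,0,0]
  ]
}}

```text
t: 9.73
eef_pos: [0.519, 0.1909, -0.0121]
tool_rot: [-179.5, -0.7, -2.9]
contact_force: [-0.0, -0.3, 0.9]
opening: 0.0293
```

```bash
python3 - <<'E'
from bench import telemetry, eyes
import cv2,numpy as np
o=telemetry.observe();print(o["opening"],o["eef_pos"],o["tool_rot"],o["contact_force"],o["moment"])
s=eyes.snapshot("wrist"); cv2.imwrite("pics/wrist5.png",cv2.convertScaleAbs(s["img"],alpha=1.5)); np.savez("wrist5.npz",**s)
E
```

```text
0.02934739070119038 [ 0.51902544  0.19093114 -0.01207368] [-179.48609756   -0.74967252   -2.87731242] [-0.0324532  -0.29303401  0.90519187] [-0.15833601  0.01542517 -0.0085046 ]
```

View pics/wrist5.png

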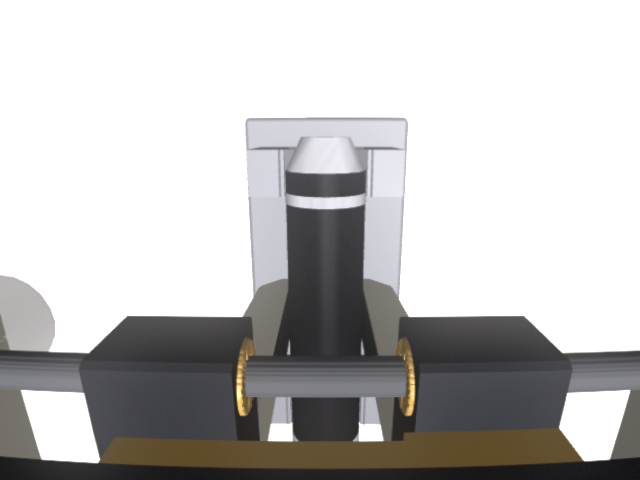

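Emit:
{"op": "servo_tool", "data": {
  "deltas": [
    [0,0,-8,0],
    [0,0,-15,0],
    [0,0,-15,0],
    [0,0,-17,0],
    [0,0,-20,0],
    [0,0,-20,0],
    [0,0,-15,0],
    [0,0,-10,0]
  ]
}}

```text
t: 10.45
eef_pos: [0.5141, 0.1897, 0.1127]
tool_rot: [-179.6, -0.3, -2.9]
contact_force: [0.3, -0.3, -2.0]
opening: 0.0291
```

```bash
python3 - <<'E'
from bench import telemetry, eyes
import cv2,numpy as np
o=telemetry.observe();print(o["opening"],o["eef_pos"],o["tool_rot"],o["contact_force"],o["moment"])
s=eyes.snapshot("wrist"); cv2.imwrite("pics/wrist6.png",cv2.convertScaleAbs(s["img"],alpha=1.5)); np.savez("wrist6.npz",**s)
E
```

```text
0.02908013903285917 [0.51412795 0.18966361 0.11273071] [-179.58576219   -0.30628857   -2.87068765] [ 0.32810273 -0.25629461 -2.02471314] [ 0.03460128 -0.00813639  0.01571881]
```

View pics/wrist6.png

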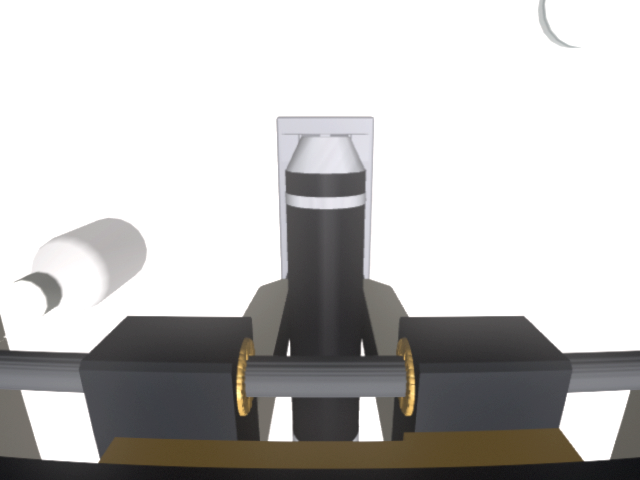

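Emit:
{"op": "servo_tool", "data": {
  "deltas": [
    [-0.5,20,0,0],
    [-0.5,34,0,0],
    [-0.5,34,0,0],
    [-0.5,34,0,0],
    [-0.5,34,0,0],
    [-0.5,34,0,0],
    [-0.5,34,0,0],
    [-0.5,30,0,0]
  ]
}}

```text
t: 11.17
eef_pos: [0.4965, -0.0679, 0.1102]
tool_rot: [-179.4, -0.4, -2.4]
contact_force: [0.8, 0.7, -1.9]
opening: 0.0294
```

Emit:
{"op": "servo_tool", "data": {
  "deltas": [
    [-0.5,27,0,0],
    [-0.5,27,0,0],
    [-0.5,26,0,0],
    [-0.5,18,0,0],
    [0,0,0,-0.084],
    [0,0,0,-0.084],
    [0,0,0,-0.083],
    [0,0,0,0]
  ]
}}

```text
t: 11.83
eef_pos: [0.4855, -0.1767, 0.1045]
tool_rot: [-179.3, -0.2, 12.2]
contact_force: [0.6, -0.4, -1.9]
opening: 0.0294
```

```bash
python3 - <<'E'
from bench import telemetry
o=telemetry.observe();print(o["opening"],o["eef_pos"],o["tool_rot"],o["contact_force"],o["moment"],o["joints"])
E
```

```text
0.029383072785635747 [ 0.48552963 -0.17665618  0.10446244] [-179.33025806   -0.23014619   12.15079661] [ 0.59518648 -0.42639955 -1.87421522] [ 0.04965272 -0.0059678  -0.01331824] [-25.56820258  22.2874382  103.63289331   0.82564923  54.3101978
  51.79662013]
```

```bash
cat > go.py <<'E'
import sys,numpy as np
from bench import telemetry
from scipy.spatial.transform import Rotation as Rt
np.set_printoptions(precision=1,suppress=True)
R=lambda e:Rt.from_euler('xyz',e,degrees=True).as_matrix()
R0=R([-179.486,-.75,-2.877]);p0=np.array([.51902,.19093,-.01207])
off=R0.T@(np.array([.5184,.1908,.045])-p0)
ax0=R0.T@R([0,0,-2.8])[:,0]
seat=np.array([.5249,-.1617,.045]);S=R([0,0,11.94])
o=telemetry.observe();Rm=R(o["tool_rot"]);c=np.array(o["eef_pos"])+Rm@off
print("t",o["t"],"tube centre in seat frame mm",S.T@(c-seat)*1000,"axis",np.round(S.T@(Rm@ax0),4),"F",S.T@o["contact_force"],"open",round(o["opening"]*1000,1),"off",off*1000)
if len(sys.argv)>3:
    tgt=seat+S@(np.array([float(v) for v in sys.argv[1:4]])/1000)
    print("tool delta mm",Rm.T@(tgt-c)*1000)
E
python3 go.py -36 0 30
```

```text
t 11.8333 tube centre in seat frame mm [-41.7  -6.8 116.5] axis [ 1.  0. -0.] F [ 0.5 -0.5 -1.9] open 29.4 off [  0.1  -0.4 -57.1]
tool delta mm [ 5.4 -5.8 86.6]
```

Emit:
{"op": "servo_tool", "data": {
  "deltas": [
    [5.5,-6,0,0],
    [0,0,10,0],
    [0,0,18,0],
    [0,0,18,0],
    [0,0,18,0],
    [0,0,12,0],
    [0,0,6,0],
    [0,0,0,0]
  ]
}}

```text
t: 12.5
eef_pos: [0.4899, -0.1647, 0.0148]
tool_rot: [-179.3, -0.2, 11.3]
contact_force: [0.5, -0.2, -1.9]
opening: 0.0293
```

```bash
python3 go.py -36 0 8;python3 - <<'E'
from bench import telemetry, eyes
import cv2,numpy as np
print(telemetry.observe()["tool_rot"])
s=eyes.snapshot("wrist"); cv2.imwrite("pics/wrist7.png",cv2.convertScaleAbs(s["img"],alpha=1.5)); np.savez("wrist7.npz",**s)
E
```

```text
t 12.5 tube centre in seat frame mm [-34.9   3.9  26.9] axis [ 1. -0. -0.] F [ 0.4 -0.3 -1.9] open 29.3 off [  0.1  -0.4 -57.1]
tool delta mm [-1.1  4.2 18.8]
[-1.79270098e+02 -1.63741667e-01  1.12866464e+01]
```

View pics/wrist7.png

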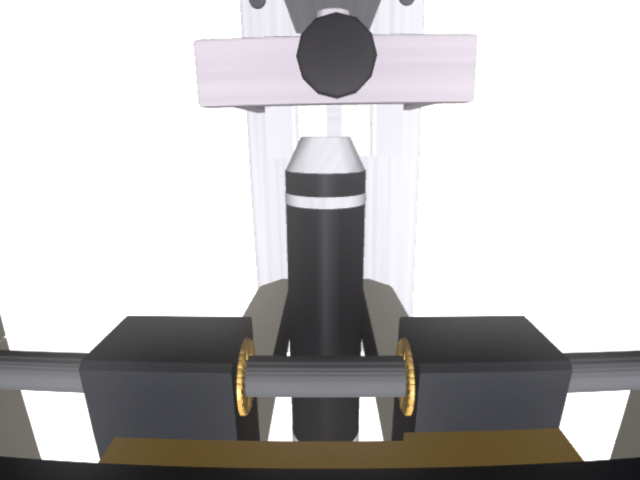

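The wrist view shows the nose tip at (326,138) and the knob and arch centred at column 336. So the tube sits about 4 mm left of the V axis, which agrees with the computed offset. I'll correct that and lower.

Emit:
{"op": "servo_tool", "data": {
  "deltas": [
    [-1,4,0,-0.011],
    [0,0,6,0],
    [0,0,6,0],
    [0,0,3,0],
    [0,0,0,0],
    [0,0,0,0],
    [0,0,0,0],
    [0,0,0,0]
  ]
}}

```text
t: 13.22
eef_pos: [0.4917, -0.1698, 0.0013]
tool_rot: [-179.4, -0.4, 11.9]
contact_force: [-0.3, -0.5, -1.6]
opening: 0.0296
```

```bash
python3 go.py -27 0 5
```

```text
t 13.2167 tube centre in seat frame mm [-34.4  -1.3  13.3] axis [ 1.  0. -0.] F [-0.4 -0.4 -1.6] open 29.6 off [  0.1  -0.4 -57.1]
tool delta mm [ 7.4 -1.2  8.4]
```

Emit:
{"op": "servo_tool", "data": {
  "deltas": [
    [0,-1,7,0],
    [5,0,1,0],
    [2,0,0,0],
    [0,0,0,0],
    [0,0,0,0],
    [0,0,0,0],
    [0,0,0,0],
    [0,0,0,0]
  ]
}}

```text
t: 13.88
eef_pos: [0.4996, -0.167, -0.0072]
tool_rot: [-179.5, -0.4, 11.9]
contact_force: [0.4, 0.2, -1.5]
opening: 0.0292
```

```bash
python3 go.py -27 0 0;python3 - <<'E'
from bench import telemetry, eyes
import cv2,numpy as np
print(telemetry.observe()["tool_rot"])
s=eyes.snapshot("wrist"); cv2.imwrite("pics/wrist8.png",cv2.convertScaleAbs(s["img"],alpha=1.5)); np.savez("wrist8.npz",**s)
E
```

```text
t 13.8833 tube centre in seat frame mm [-26.2  -0.1   4.9] axis [ 1.  0. -0.] F [ 0.4  0.1 -1.5] open 29.2 off [  0.1  -0.4 -57.1]
tool delta mm [-0.8 -0.1  4.8]
[-179.46918871   -0.43925593   11.91397465]
```

View pics/wrist8.png

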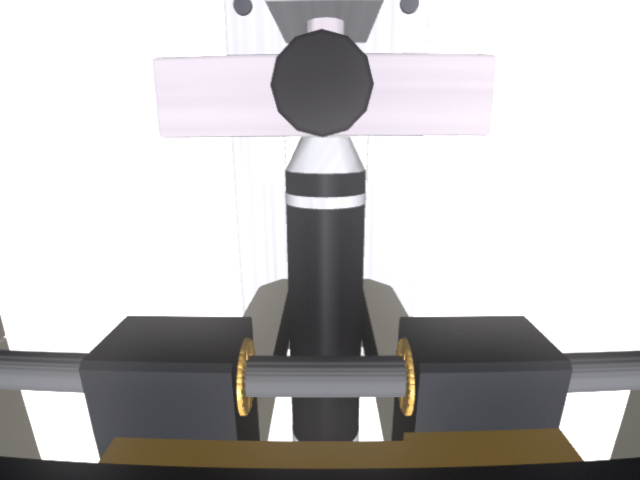

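The nose is at column 326 and the stop pin at about 325, so they're aligned. Now I'll lower gently into the Vs.

Emit:
{"op": "servo_tool", "data": {
  "deltas": [
    [0,0,2,0],
    [0,0,1.5,0],
    [0,0,0,0],
    [0,0,0,0],
    [0,0,0,0],
    [0,0,0,0],
    [0,0,0,0],
    [0,0,0,0]
  ]
}}

```text
t: 14.6
eef_pos: [0.4994, -0.1671, -0.011]
tool_rot: [-179.5, -0.4, 11.9]
contact_force: [0.5, 0.2, -3.2]
opening: 0.0293
```

```bash
python3 go.py -27 0 0
```

```text
t 14.6 tube centre in seat frame mm [-26.3  -0.2   1.1] axis [ 1.  0. -0.] F [ 0.5  0.  -3.2] open 29.3 off [  0.1  -0.4 -57.1]
tool delta mm [-0.7 -0.2  1.1]
```

Emit:
{"op": "servo_tool", "data": {
  "deltas": [
    [0,0,1,0],
    [0,0,0,0],
    [0,0,0,0],
    [0,0,0,0],
    [0,0,0,0],
    [0,0,0,0],
    [0,0,0,0],
    [0,0,0,0]
  ]
}}

```text
t: 15.27
eef_pos: [0.4998, -0.1674, -0.0117]
tool_rot: [-179.5, -0.5, 11.9]
contact_force: [0.2, -0.3, -1.5]
opening: 0.0296
```

```bash
python3 go.py -27 0 0
```

```text
t 15.2667 tube centre in seat frame mm [-26.1  -0.5   0.3] axis [ 1.  0. -0.] F [ 0.1 -0.3 -1.5] open 29.6 off [  0.1  -0.4 -57.1]
tool delta mm [-0.9 -0.5  0.3]
```

Emit:
{"op": "servo_tool", "data": {
  "deltas": [
    [0,0,1,0],
    [0,0,0,0],
    [0,0,0,0],
    [0,0,0,0],
    [0,0,0,0],
    [0,0,0,0],
    [0,0,0,0],
    [0,0,0,0]
  ]
}}

```text
t: 15.93
eef_pos: [0.5002, -0.1677, -0.012]
tool_rot: [-179.6, -0.5, 12.0]
contact_force: [-0.9, 0.2, 1.1]
opening: 0.0291
```

```bash
python3 go.py -27 0 0
```

```text
t 15.9333 tube centre in seat frame mm [-25.8  -0.8   0.1] axis [ 1.  0. -0.] F [-0.9  0.4  1.1] open 29.1 off [  0.1  -0.4 -57.1]
tool delta mm [-1.2 -0.8  0.1]
```

Emit:
{"op": "servo_tool", "data": {
  "deltas": [
    [0,0,0,0],
    [0,0,0,0],
    [0,0,0,0],
    [0,0,0,0],
    [0,0,0,0],
    [0,0,0,0],
    [0,0,0,0],
    [0,0,0,0]
  ],
  "grip": 0
}}

```text
t: 16.6
eef_pos: [0.5004, -0.1676, -0.0121]
tool_rot: [-179.6, -0.5, 11.9]
contact_force: [-0.2, -0.1, 0.6]
opening: 0.078
```

Emit:
{"op": "servo_tool", "data": {
  "deltas": [
    [0,0,-5,0],
    [0,0,-10,0],
    [0,0,-15,0],
    [0,0,-15,0],
    [0,0,-10,0],
    [0,0,-5,0],
    [0,0,0,0],
    [0,0,0,0]
  ]
}}

```text
t: 17.27
eef_pos: [0.5001, -0.1683, 0.054]
tool_rot: [-179.6, -0.6, 11.9]
contact_force: [0.1, -0.3, -1.0]
opening: 0.0932
```

```bash
python3 go.py -27 0 0;python3 - <<'E'
from bench import telemetry, eyes
import cv2,numpy as np
print(telemetry.observe()["tool_rot"])
s=eyes.snapshot("wrist"); cv2.imwrite("pics/wrist9.png",cv2.convertScaleAbs(s["img"],alpha=1.3)); np.savez("wrist9.npz",**s)
E
```

```text
t 17.2667 tube centre in seat frame mm [-26.1  -1.4  66.1] axis [ 1.  0. -0.] F [ 0.  -0.3 -1. ] open 93.2 off [  0.1  -0.4 -57.1]
tool delta mm [-1.6 -0.9 66.1]
[-179.60333906   -0.59932653   11.92086719]
```

View pics/wrist9.png

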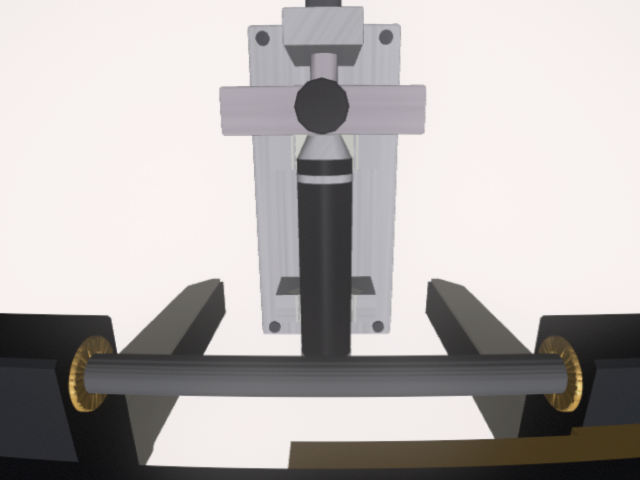

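Emit:
{"op": "servo_tool", "data": {
  "deltas": [
    [-15,0,0,0],
    [-15,0,0,0],
    [-20,0,0,0],
    [-20,0,0,0],
    [-15,0,0,0],
    [-3,0,0,0],
    [0,0,0,0],
    [0,0,0,0]
  ],
  "grip": 255
}}

```text
t: 17.98
eef_pos: [0.4092, -0.1855, 0.0486]
tool_rot: [-179.3, -0.3, 11.9]
contact_force: [-0.6, 0.2, -1.1]
opening: 0.0442
```

Emit:
{"op": "servo_tool", "data": {
  "deltas": [
    [0,0,0,0],
    [0,0,0,0],
    [0,0,0,0],
    [0,0,0,0],
    [0,0,0,0],
    [0,0,0,0],
    [0,0,0,0],
    [0,0,0,0]
  ]
}}

```text
t: 18.65
eef_pos: [0.4122, -0.1851, 0.0483]
tool_rot: [-179.4, -0.4, 12.1]
contact_force: [-0.5, -0.5, 0.2]
opening: 0.0005
```

```bash
cat > tip.py <<'E'
import sys,numpy as np
from bench import telemetry
from scipy.spatial.transform import Rotation as Rt
np.set_printoptions(precision=2,suppress=True)
R=lambda e:Rt.from_euler('xyz',e,degrees=True).as_matrix()
seat=np.array([.5249,-.1617,.045]);S=R([0,0,11.94])
o=telemetry.observe();Rm=R(o["tool_rot"]);c=np.array(o["eef_pos"])+Rm@np.array([0,0,-.045])
print("t",o["t"],"finger centre (5 above tip) in seat frame mm",S.T@(c-seat)*1000,"F seat",S.T@o["contact_force"],"M",S.T@o["moment"],"open",round(o["opening"]*1000,1),"rot",o["tool_rot"])
if len(sys.argv)>3:
    tgt=seat+S@(np.array([float(v) for v in sys.argv[1:4]])/1000)
    print("tool delta mm",Rm.T@(tgt-c)*1000)
E
python3 tip.py -112 0 -4;python3 - <<'E'
from bench import telemetry, eyes
import cv2,numpy as np
s=eyes.snapshot("wrist"); cv2.imwrite("pics/wrist10.png",cv2.convertScaleAbs(s["img"],alpha=1.3)); np.savez("wrist10.npz",**s)
E
```

```text
t 18.65 finger centre (5 above tip) in seat frame mm [-115.36   -0.06   48.26] F seat [-0.62 -0.38  0.16] M [0.04 0.03 0.04] open 0.5 rot [-179.37   -0.36   12.07]
tool delta mm [ 3.03  0.52 52.28]
```

View pics/wrist10.png

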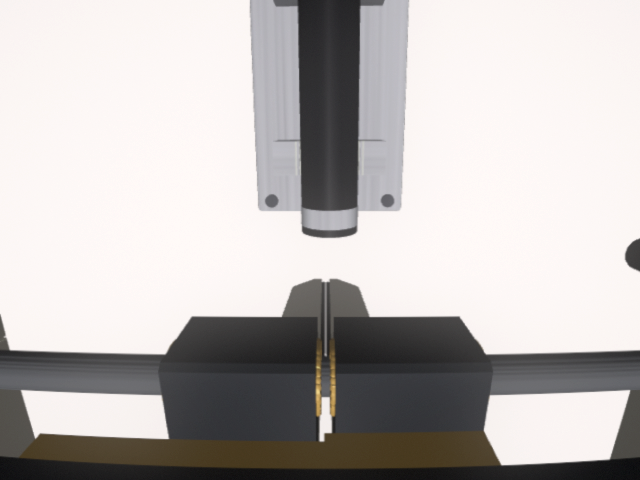

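```bash
python3 - <<'E'
from h import *
from scipy.spatial.transform import Rotation as Rt
w=load("wrist10");seat=np.array([.5249,-.1617,.045]);S=Rt.from_euler('z',11.94,degrees=True).as_matrix()
print((onz(w,[[330,237.5]],.06)-seat)@S*1000, (onz(w,[[302,215],[357.5,215]],.045)-seat)@S*1000,(onz(w,[[298,5],[361,5]],.045)-seat)@S*1000)
E
```

```text
[[-95.77890311  -1.23254046  15.        ]] [[-8.73522764e+01  1.39408443e+01 -1.38777878e-14]
 [-8.72001638e+01 -1.60426189e+01 -1.38777878e-14]] [[ 1.63909193e+01  1.48045098e+01 -1.38777878e-14]
 [ 1.64020949e+01 -1.55873830e+01 -1.38777878e-14]]
```

Emit:
{"op": "servo_tool", "data": {
  "deltas": [
    [0,0,8,0],
    [0,0,12,0],
    [0,0,12,0],
    [0,0,10,0],
    [0,0,6,0],
    [0,0,2,0],
    [0,0,0,0],
    [0,0,0,0]
  ]
}}

```text
t: 19.37
eef_pos: [0.4124, -0.1846, -0.0058]
tool_rot: [-179.4, -0.4, 12.0]
contact_force: [0.5, 0.1, -0.5]
opening: 0.0006
```

```bash
python3 tip.py -107 0 -4
```

```text
t 19.3667 finger centre (5 above tip) in seat frame mm [-115.15    0.42   -5.79] F seat [ 0.54 -0.03 -0.53] M [ 0.03 -0.    0.04] open 0.6 rot [-179.4    -0.39   12.05]
tool delta mm [ 8.16  0.42 -1.74]
```

Emit:
{"op": "servo_tool", "data": {
  "deltas": [
    [3,0.4,-1,0],
    [4,0,0,0],
    [2,0,0,0],
    [1,0,0,0],
    [1,0,0,0],
    [1,0,0,0],
    [1,0,0,0],
    [0,0,0,0]
  ]
}}

```text
t: 20.03
eef_pos: [0.4275, -0.1824, -0.0029]
tool_rot: [-179.5, -0.5, 12.1]
contact_force: [-0.2, -0.6, -0.4]
opening: 0.0007
```

```bash
python3 tip.py
```

```text
t 20.0333 finger centre (5 above tip) in seat frame mm [-100.     -0.53   -2.93] F seat [-0.32 -0.55 -0.38] M [0.03 0.02 0.02] open 0.7 rot [-179.5    -0.5    12.07]
```

Emit:
{"op": "servo_tool", "data": {
  "deltas": [
    [1,0,0,0],
    [1,0,0,0],
    [1,0,0,0],
    [1,0,0,0],
    [1,0,0,0],
    [1,0,0,0],
    [0.5,0,0,0],
    [0,0,0,0]
  ]
}}

```text
t: 20.7
eef_pos: [0.4341, -0.181, -0.0029]
tool_rot: [-179.5, -0.5, 12.1]
contact_force: [-2.5, -0.1, 1.0]
opening: 0.0005
```

```bash
python3 tip.py
```

```text
t 20.7 finger centre (5 above tip) in seat frame mm [-93.16  -0.48  -2.92] F seat [-2.42  0.4   1.03] M [-0.03  0.2   0.02] open 0.5 rot [-179.49   -0.46   12.07]
```

Emit:
{"op": "servo_tool", "data": {
  "deltas": [
    [1,0,0,0],
    [1,0,0,0],
    [1,0,0,0],
    [1,0,0,0],
    [0,0,0,0],
    [0,0,0,0],
    [0,0,0,0],
    [0,0,0,0]
  ]
}}

```text
t: 21.37
eef_pos: [0.4374, -0.1802, -0.003]
tool_rot: [-179.5, -0.3, 12.1]
contact_force: [-2.0, -1.2, 0.1]
opening: 0.0003
```

```bash
python3 tip.py
```

```text
t 21.3667 finger centre (5 above tip) in seat frame mm [-89.68  -0.43  -2.98] F seat [-2.19 -0.73  0.12] M [-0.08  0.37 -0.  ] open 0.3 rot [-179.45   -0.34   12.09]
```

Emit:
{"op": "servo_tool", "data": {
  "deltas": [
    [1,0,0,0],
    [1,0,0,0],
    [1,0,0,0],
    [1,0,0,0],
    [1,0,0,0],
    [1,0,0,0],
    [1,0,0,0],
    [1,0,0,0]
  ]
}}

```text
t: 22.03
eef_pos: [0.4384, -0.1796, -0.003]
tool_rot: [-179.3, 0.5, 12.3]
contact_force: [-8.7, -4.4, 5.5]
opening: 0.0003
```

```bash
python3 tip.py
```

```text
t 22.0333 finger centre (5 above tip) in seat frame mm [-88.    -0.23  -3.02] F seat [-9.43 -2.5   5.46] M [-0.56  1.52 -0.02] open 0.3 rot [-179.26    0.45   12.25]
```

Emit:
{"op": "servo_tool", "data": {
  "deltas": [
    [1.2,0.2,-0.3,0],
    [1.3,0.2,-0.3,0],
    [1.3,0.1,-0.2,0],
    [1.3,0,0,0],
    [1.3,0,0,0],
    [1.3,0,0,0],
    [1.3,0,0,0],
    [1.3,0,0,0]
  ]
}}

```text
t: 22.7
eef_pos: [0.4402, -0.1789, -0.003]
tool_rot: [-179.0, 1.4, 12.4]
contact_force: [-10.3, -5.6, 6.9]
opening: 0.0002
```

```bash
python3 tip.py
```

```text
t 22.7 finger centre (5 above tip) in seat frame mm [-85.29  -0.07  -2.98] F seat [-11.19  -3.38   6.91] M [-0.54  1.76  0.04] open 0.2 rot [-178.97    1.41   12.37]
```

Emit:
{"op": "servo_tool", "data": {
  "deltas": [
    [1.3,0.2,-0.5,0],
    [1.3,0.2,-0.5,0],
    [1.3,0.2,-0.5,0],
    [1.3,0.2,-0.5,0],
    [1.3,0,0,0],
    [1.3,0,0,0],
    [1.3,0,0,0],
    [1.3,0,0,0]
  ]
}}

```text
t: 23.37
eef_pos: [0.4427, -0.1776, -0.0024]
tool_rot: [-178.6, 2.3, 12.4]
contact_force: [-6.0, -4.7, 2.8]
opening: 0.0004
```

```bash
python3 tip.py
```

```text
t 23.3667 finger centre (5 above tip) in seat frame mm [-81.89   0.4   -2.45] F seat [-6.87 -3.39  2.79] M [-0.4   1.05  0.04] open 0.4 rot [-178.62    2.31   12.44]
```

Emit:
{"op": "servo_tool", "data": {
  "deltas": [
    [1,0.3,0,0],
    [1,0.3,0,0],
    [1,0.2,0,0],
    [1,0,0,0],
    [0.8,0,0,0],
    [0.8,0,0,0],
    [0.8,0,0,0],
    [0.8,0,0,0]
  ]
}}

```text
t: 24.03
eef_pos: [0.4442, -0.1773, -0.0026]
tool_rot: [-178.4, 3.0, 12.5]
contact_force: [-6.5, -3.3, 5.3]
opening: 0.0002
```

```bash
python3 tip.py
```

```text
t 24.0333 finger centre (5 above tip) in seat frame mm [-79.85   0.16  -2.69] F seat [-7.06 -1.86  5.26] M [-0.33  1.15  0.05] open 0.2 rot [-178.4     3.     12.51]
```

Emit:
{"op": "servo_tool", "data": {
  "deltas": [
    [1,0.2,0,0],
    [1,0.2,0,0],
    [1,0.2,0,0],
    [1,0,0,0],
    [1,0,0,0],
    [1,0,0,0],
    [1,0,0,0],
    [1,0,0,0]
  ]
}}

```text
t: 24.7
eef_pos: [0.4447, -0.177, -0.0025]
tool_rot: [-178.1, 3.9, 12.6]
contact_force: [-10.0, -5.9, 7.1]
opening: 0.0004
```

```bash
python3 tip.py; python3 - <<'E'
from bench import telemetry, eyes
import cv2,numpy as np
s=eyes.snapshot("scene"); im=cv2.convertScaleAbs(s["img"],alpha=1.4); cv2.imwrite("pics/scene11.png",cv2.resize(im[210:350,150:330],None,fx=4,fy=4,interpolation=cv2.INTER_CUBIC))
s=eyes.snapshot("wrist"); cv2.imwrite("pics/wrist11.png",cv2.convertScaleAbs(s["img"],alpha=1.3)); np.savez("wrist11.npz",**s)
E
```

```text
t 24.7 finger centre (5 above tip) in seat frame mm [-78.59   0.24  -2.58] F seat [-11.01  -3.66   7.1 ] M [-0.52  1.72  0.02] open 0.4 rot [-178.14    3.88   12.62]
```

View pics/scene11.png

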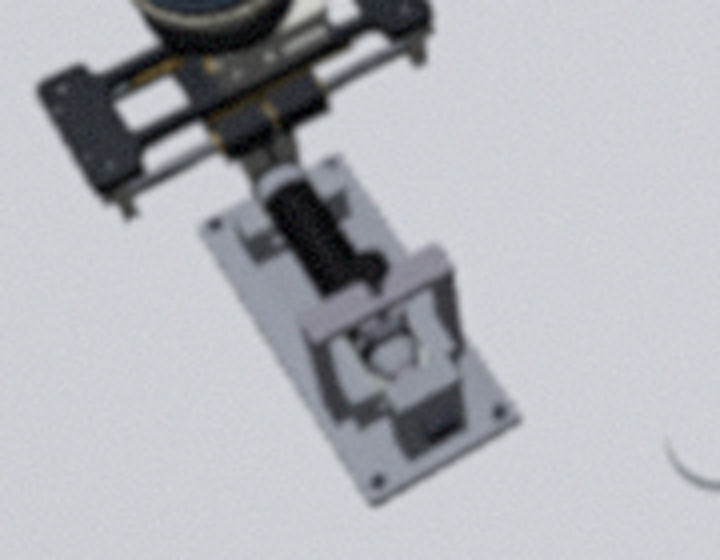

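View pics/wrist11.png

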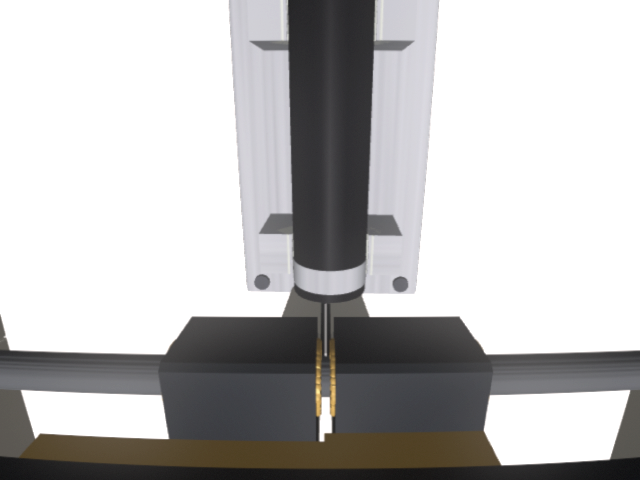

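```bash
python3 - <<'E'
from h import *
from scipy.spatial.transform import Rotation as Rt
w=load("wrist11");seat=np.array([.5249,-.1617,.045]);S=Rt.from_euler('z',11.94,degrees=True).as_matrix()
print((onz(w,[[329,301.0]],.06)-seat)@S*1000,(onz(w,[[329,301.0]],.0595)-seat)@S*1000)
im=w["img"][285:310,329].astype(int).sum(1);print(im)
d=w["depth"][290:310:1,329];print(d)
E
```

```text
[[-69.33156914  -0.82543834  15.        ]] [[-69.60565468  -0.81745317  14.5       ]]
[471 471 471 472 470 471 471 471 472 449 239 168 164 165 162 160 164 161
 171 143 139 138 136 139 133]
[0.15078533 0.15151381 0.1514247  0.15151845 0.15189959 0.15168917
 0.15253034 0.15191695 0.15196647 0.15336293 0.15214506 0.15250973
 0.15297207 0.15300779 0.1555938  0.15388173 0.15386865 0.15309994
 0.15254553 0.15087347]
```

Emit:
{"op": "servo_tool", "data": {
  "deltas": [
    [1.2,0.2,0,0],
    [1.3,0.2,0,0],
    [1.4,0.2,0,0],
    [1.4,0,0,0],
    [1.4,0,0,0],
    [1.4,0,0,0],
    [1.4,0,0,0],
    [1.4,0,0,0]
  ]
}}

```text
t: 25.47
eef_pos: [0.4432, -0.1769, -0.0021]
tool_rot: [-177.8, 5.3, 12.8]
contact_force: [-11.5, -5.7, 9.4]
opening: 0.0005
```

```bash
python3 tip.py
```

```text
t 25.4667 finger centre (5 above tip) in seat frame mm [-78.89   0.32  -2.35] F seat [-12.38  -3.2    9.4 ] M [-0.59  2.1   0.12] open 0.5 rot [-177.76    5.31   12.81]
```

Emit:
{"op": "servo_tool", "data": {
  "deltas": [
    [1.6,0.2,-0.5,0],
    [1.8,0.2,-0.5,0],
    [1.8,0.2,-0.5,0],
    [1.8,0.1,-0.5,0],
    [1.8,0.1,-0.5,0],
    [1.8,0.1,-0.5,0],
    [1.8,0.1,-0.5,0],
    [1.8,0.1,-0.5,0]
  ]
}}

```text
t: 26.13
eef_pos: [0.4411, -0.1767, -0.0014]
tool_rot: [-177.2, 7.3, 13.1]
contact_force: [-12.7, -7.6, 3.8]
opening: 0.0007
```

```bash
python3 tip.py
```

```text
t 26.1333 finger centre (5 above tip) in seat frame mm [-79.35   0.55  -1.78] F seat [-14.03  -4.84   3.81] M [-0.76  2.2   0.09] open 0.7 rot [-177.18    7.26   13.07]
```

Emit:
{"op": "servo_tool", "data": {
  "deltas": [
    [1.9,0.4,-0.4,0],
    [1.9,0.4,-0.4,0],
    [2.0,0.4,-0.4,0],
    [2.0,0.4,-0.4,0],
    [2.0,0.4,-0.4,0],
    [2.0,0.4,-0.4,0],
    [2.0,0.4,-0.4,0],
    [2.0,0.4,-0.4,0]
  ]
}}

```text
t: 26.8
eef_pos: [0.4387, -0.1766, -0.0007]
tool_rot: [-176.4, 9.5, 13.4]
contact_force: [-14.2, -4.5, 8.1]
opening: 0.0002
```

```bash
python3 tip.py
```

```text
t 26.8 finger centre (5 above tip) in seat frame mm [-79.89   0.55  -1.45] F seat [-14.83  -1.46   8.08] M [-0.34  2.48  0.19] open 0.2 rot [-176.36    9.51   13.36]
```

Emit:
{"op": "servo_tool", "data": {
  "deltas": [
    [-1,0,0.1,0],
    [-3,0,0.5,0],
    [-5,0,1,0],
    [-8,0,1,0],
    [-8,0,0,0],
    [-8,0,0,0],
    [0,0,-10,0],
    [0,0,-15,0]
  ]
}}

```text
t: 27.47
eef_pos: [0.4062, -0.1844, 0.0263]
tool_rot: [-176.2, 9.6, 13.3]
contact_force: [-0.2, 0.4, 0.5]
opening: 0.0006
```

Emit:
{"op": "servo_tool", "data": {
  "deltas": [
    [0,0,-20,0],
    [0,0,-25,0],
    [0,0,-25,0],
    [0,0,-25,0],
    [0,0,-20,0],
    [0,0,0,0],
    [0,0,0,0],
    [0,0,0,0]
  ]
}}

```text
t: 28.13
eef_pos: [0.428, -0.1884, 0.1527]
tool_rot: [-176.4, 9.2, 13.2]
contact_force: [-0.0, -0.3, -0.4]
opening: 0.0005
```

```bash
python3 tip.py; python3 - <<'E'
from bench import telemetry, eyes
import cv2,numpy as np
for n in("scene","top","wrist"):
    s=eyes.snapshot(n); np.savez(n+"12.npz",**s); cv2.imwrite(f"pics/{n}12.png",cv2.convertScaleAbs(s["img"],alpha=1.3))
    if n=="scene":
        im=cv2.convertScaleAbs(s["img"],alpha=1.4); cv2.imwrite("pics/scene12z.png",cv2.resize(im[210:350,150:330],None,fx=4,fy=4,interpolation=cv2.INTER_CUBIC))
E
```

```text
t 28.1333 finger centre (5 above tip) in seat frame mm [-93.07  -8.7  152.06] F seat [-0.08 -0.33 -0.43] M [ 0.03 -0.06 -0.  ] open 0.5 rot [-176.44    9.23   13.19]
```

View pics/wrist12.png

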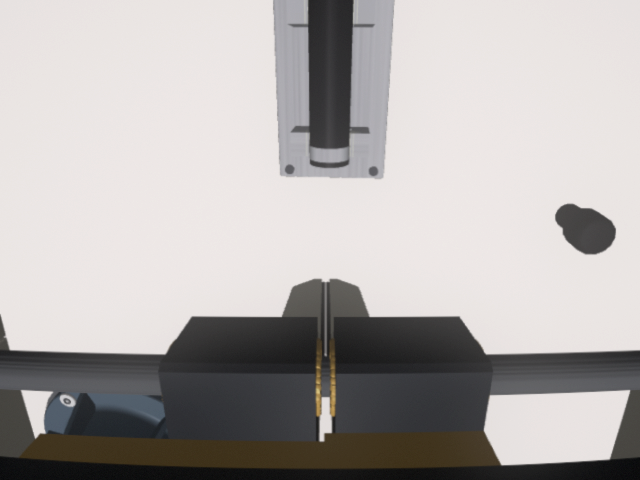

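View pics/scene12z.png

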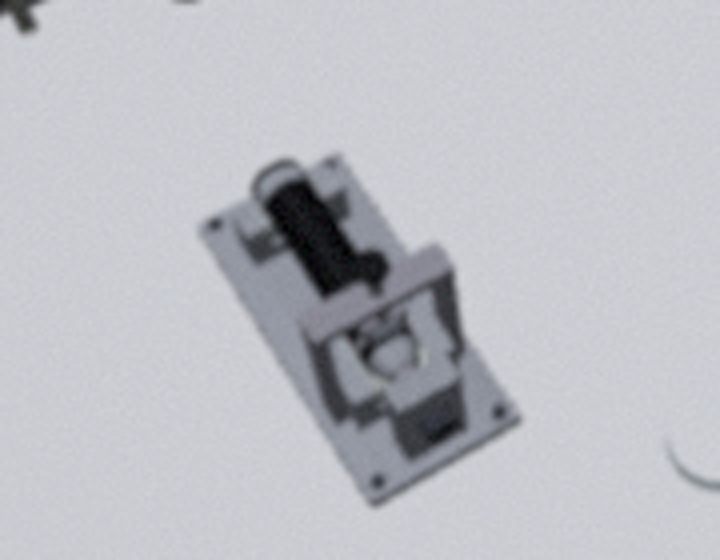

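View pics/top12.png

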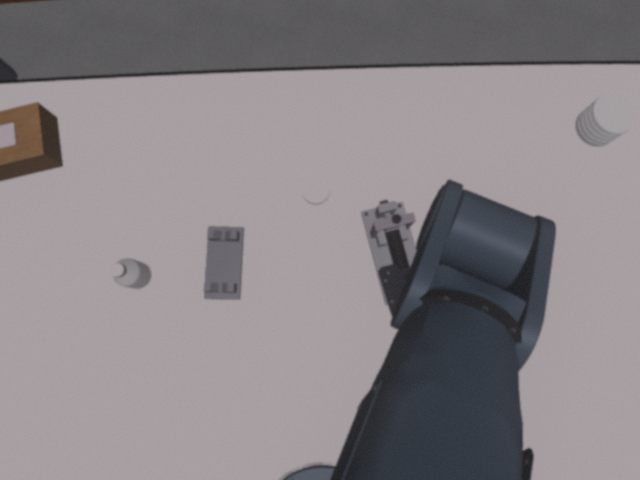

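Clear, with the force reading back to zero and the bystanders unmoved. I'll look straight down on the nose and stop to confirm contact before handing in.

Emit:
{"op": "servo_tool", "data": {
  "deltas": [
    [15,-1,-5,0],
    [15,-1,-5,0],
    [15,-1,-5,0],
    [15,-1,-5,0],
    [15,-1,-5,0],
    [15,-1,-5,0],
    [10,0,-2,0],
    [0,0,0,0]
  ]
}}

```text
t: 28.95
eef_pos: [0.5273, -0.1579, 0.1597]
tool_rot: [-175.8, 10.0, 13.2]
contact_force: [-0.2, 0.5, 0.6]
opening: 0.0003
```

```bash
python3 tip.py; python3 - <<'E'
from bench import eyes
import cv2,numpy as np
from h import *
from scipy.spatial.transform import Rotation as Rt
seat=np.array([.5249,-.1617,.045]);S=Rt.from_euler('z',11.94,degrees=True).as_matrix()
s=eyes.snapshot("wrist");np.savez("wrist13.npz",**s);cv2.imwrite("pics/wrist13.png",cv2.convertScaleAbs(s["img"],alpha=1.3))
p=proj(s,[seat+S@np.array([.07,0,.007]),seat+S@np.array([-.07,0,.015])]);print(p)
u,v=p[0].astype(int);u=min(max(u,60),580);v=min(max(v,45),435)
cv2.imwrite("pics/wrist13z.png",cv2.resize(cv2.convertScaleAbs(s["img"][v-45:v+45,u-60:u+60],alpha=1.3),None,fx=6,fy=6,interpolation=cv2.INTER_CUBIC));print(u-60,v-45)
E
```

```text
t 28.95 finger centre (5 above tip) in seat frame mm [ 11.02   0.15 158.88] F seat [-0.11  0.56  0.62] M [-0.01 -0.09  0.01] open 0.3 rot [-175.82   10.04   13.19]
[[342.41606451 111.91076382]
 [337.5697958  282.1917378 ]]
282 66
```

View pics/wrist13.png

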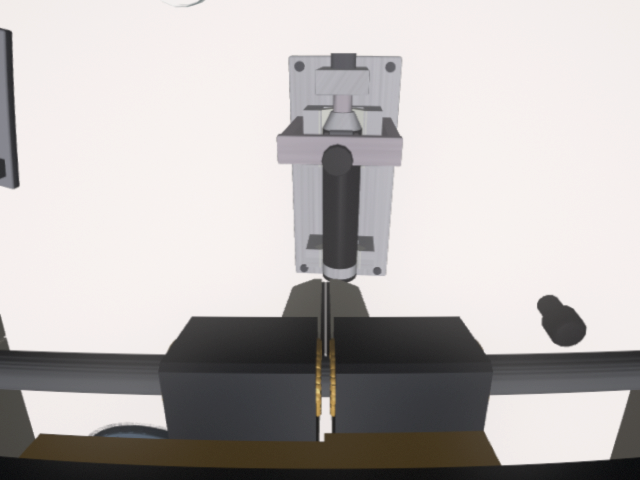

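View pics/wrist13z.png

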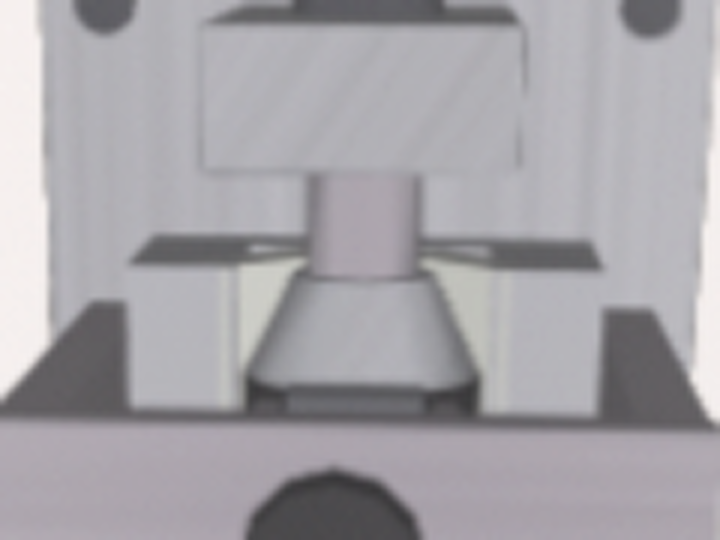

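The nose face meets the pin with no gap at (342,112). The taper is past the roller and the tube lies centred in both Vs. I'm handing in.

```bash
python3 -c "
from bench import env
print(env.hand_in())"
```

```text
the job is handed in; nothing more can be done
None
```

The lens tube is lying in both Vs, nose towards the back stop, with the roller standing on it. I handed the job in at about 29 s; no verdict came back.

**What I did:** I gripped the tube at its middle, laid it in the Vs 26 mm before the seat and let go. I then pushed it on from the rear with shut fingers and backed off.

**Pressing on the stop:** The push peaked at about 11 N as the taper lifted the roller and fell to about 7 N. It rose to 12–15 N at the stop, with no further travel, for over a second. By subtraction that puts about 5–8 N on the stop; I could not measure the stop force directly.

**Last checks:**
- **Nose:** the final wrist picture shows the nose face on the pin with no visible gap. The rear end measured about 0.5 mm from its ideal place, within the camera error of about 2 mm.
- **Robot and bystanders:** the force reading was back to about zero and the gripper was well clear. The flask, dish and eyepiece look unmoved in the pictures.

**What disagreed:**
- **TCP position:** the reported TCP is about 40 mm beyond the real finger ends. My first grasp shut in the air above the tube without touching it. I measured the offset from wrist depth and corrected for it.
- **Tool tilt:** the tool slowly tilted to about 10° while pressing, and added up to 9 N downward and 5 N sideways on the rear end. No harm showed in the pictures.

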